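# Dock a stain tray: swing it round its pivot pin and bolt it

### The job

Dock the grey stain tray: first stand the dropper bottle, which is in the way, upright in the tray's square bay and let go of it; then, without lifting the tray, push it so that its notch goes fully onto the pivot pin while the tray is still slanted, and with the pin in the notch push it on so that it swings round the pin until it lies flat along the stop rail. Finally slide the bolt by its knob fully home across the front of the tray; the bottle must end upright in its bay, nothing may be knocked over, and the other things on the bench stay where they are.

Things in the scene. Friction and masses are not known exactly. Their poses are not given: they have to be found in the camera images.
- dock: Fixed aluminium docking fixture; origin at the foot of its pivot pin, z up, x away from the robot at yaw 0. When docked, the tray's frame is parallel to this one, with the tray's origin at about (-11, -36) mm and its near long side at x = -39 mm. The guide of the bolt is a channel 12 mm high at x -66 to -30, y -146 to -112 mm.
- pin (a point): Upright steel pivot pin of the dock, 12 mm in diameter, 26 mm high; this point is on its axis, 13 mm above the worktop.
- rail (a point): Middle of the stop rail's face that the tray's +x side lies against when docked, at (18, -51, 7) mm in the dock's frame. The rail is a straight aluminium bar along the dock's y, 50 mm long and 14 mm high.
- tray: Loose flat grey tray, 56 (x) by 124 (y) by 14 mm high, 0.26 kg. Origin: centre of its underside. Notch in its +x long side near the +y end, bottle bay at the -y end; the straight -x side (x = -28 mm, towards the robot) is for pushing. Starts turned 33 to 43 degrees clockwise (from above) from the docked heading, its notch facing the pin, 10 to 45 mm short of it.
- tray_notch (a point): Where the axis of the pin is when the notch is fully on it; at (11, 36, 7) mm in the tray's frame. The notch is open to the tray's +x: its mouth is 36 mm wide, tapering over 12 mm to a straight slot 15 mm wide; it cuts 24.5 mm deep into the side.
- tray_bay (a point): Centre of the floor of the tray's bottle bay, at (0, -34, 4) mm in the tray's frame. The bay is 48 by 48 mm inside, its floor 4 mm and its walls 14 mm above the worktop.
- bottle_mid (a point): Centre (49 mm up) of the white dropper bottle with a pointed red cap, 98 mm high, 0.05 kg. Its round body is 36 mm across up to 60 mm height, the cap narrower. It starts on the worktop between the tray and the rail, in the way of the swing. Its z axis points up when it stands.
- bolt (a joint): Slide of the bolt, m: 0 = drawn back, 0.032 = fully home (end stop), moving along the dock's +y. A steel bar 10 mm wide, its top 14 mm up; it stays where left (1.5 N friction). Home, it reaches 22 mm along the docked tray's near long side, 4 mm clear of it, so the tray cannot swing back; a tray not swung home blocks it.
- bolt_knob (a point): On the axis of the bolt's upright knob, 34 mm above the worktop: a stem 12 mm in diameter from 14 to 33 mm height, then a black head 18 mm in diameter up to 43 mm. It stands at (-48, -132) mm in the dock's frame when the bolt is drawn back.
- microscope (a point): Obstacle, leave alone: top of the fixed microscope, 325 mm above the worktop; it fills x 0.44 to 0.70, y -0.29 to -0.11 (m, robot base frame) between the arm's start and the work, so pass on the robot's side of it or above it.
- analyser (a point): Obstacle, leave alone: lower right front corner of the fixed analyser, 0.45 m tall, which fills x above 0.574, y 0.12 to 0.45 (m, robot base frame). A printer 165 mm high stands at x above 0.658, y -0.07 to 0.12.
- sample_cup: Bystander: white sample cup with yellow lid, 58 mm across, 70 mm high; origin at its foot.
- timer: Bystander: white bench timer lying flat, 66 x 66 x 18 mm; origin at its foot.
- tube_rack: Bystander: empty blue tube rack 48 x 124 x 52 mm; origin at its foot.
- amber_bottle: Bystander: brown jar-shaped bottle with blue cap, 47 mm across, 88 mm high; origin at its foot.

How it is judged:
By the outcome, as a careful person would: the job done as asked, in the order asked, and still so for the second after the job is handed in, with the robot touching nothing.
It also fails if it takes over 54 s, if anything falls off the work surface, if the arm or the gripper's body presses on something with over 40 N, if the wrist force passes 120 N, or if a joint passes its speed limit or range.

### The arm

A 6-joint arm with a two-finger parallel gripper is mounted at the origin on a cart in front of the work surface, level with it; the furniture and walls round the work are solid. World frame = base frame: x ahead of the robot, y to its left, z up, the work surface at z = 0. Lengths are in m, angles in rad, forces in N, time in s.
With the tool pointing down it reaches from about 0.225 to 0.875 m from the base axis. Payload 3.4 kg.
Tool frame: the origin (TCP) lies midway between the tips of the shut fingers; the grasp point (between the pads) lies 19 mm behind it; z points along the fingers, y is the line along which they close (so a half turn about z gives the same grasp; the last joint's range is limited). The gripper opens to 85 mm and grips with 20 to 120 N. Pads are 22 mm wide; open, the fingers measure 114 mm over their backs; the gripper's body (76 mm by 85 mm) begins 54 mm behind the grasp point. The pads swing forward as they close: fully open they stand 13 mm farther back than shut.
Start: joints at [-1.297, 0.276, 1.505, -0, 1.361, -0.121], TCP at [0.221, -0.531, 0.209] pointing down, gripper open.
Joint ranges: [-2.89, 2.89], [-0.75, 2.08], [0.22, 2.7], [-1.18, 4.32], [0.11, 2.71], [-2.7, 2.7]. Speed limits (rad/s): [2.57, 2.57, 3.14, 3.14, 3.14, 3.14].

### API

Orientations are given as a rotation vector (axis times angle).
In Python, from plant import observe, read_camera, sign_off, recognise, silhouettes gives the robot as it stands.
- The arm moves only by the tool servo_tool, never from a script. Its argument "targets" is a list of rows, each an object with "hand": the closure, from 0 (fully open) to 1 (shut); "dp": the shift along the tool's x, y, z in m, a list of three; "angular": the turn, a rotation vector about the tool's x, y, z in degrees, a list of three. A call has 1 to 20 rows; each row is the pose to reach, as a shift and turn from the pose commanded when the call began, along the tool's axes at that moment; what a row does not reach only later rows make up. A row lasts 1/10 s, in which the tool goes at most 50 mm and 8.59 degrees, less where a joint would pass 70% of its speed; a pose out of reach is approached as far as the arm can. A call with a gripper value outside its range is refused whole. The fingers move at their own pace and stop on an object; "squeeze" is the grip in N (left out, the last holds). Time passes only in rows, so rows that repeat a pose let the fingers close. It gives the time, the measured TCP pose, the force, the opening and the grip force at its end, in the units of the state.
- observe(): the state, without advancing time (a new reading comes with each control period).
- read_camera(name): name is "scene" or "top" or "wrist"; returns a dict with "pixels" (400x640x3 uint8, red, green, blue), "z_map" (400x640 float32, m along the optical axis (not along the pixel's ray), 0 where there is no reading), "fovy" (degrees; the focal length in pixels is half the picture's height over the tangent of half this angle, whatever the lens; pixels are square), "cx", "cy" (the principal point, pixels), "cam_to_world" (4x4, takes a point from camera to world coordinates); the wrist camera has in their place "mount" (4x4, takes a point from camera to tool coordinates, whose origin is the TCP and whose axes are the flange's). Camera axes: x right, y up, looking along -z (the intrinsics and any distortion apply to the point x, -y, -z); pixel columns grow to the right and rows downward; lengths in m; the calibration is good to about 2 mm. The wrist camera is an equidistant fisheye: a pixel r from the principal point sees the ray r / f radians off the axis. A picture is of the moment at which its call begins: read the wrist's pose just before it.
- sign_off(): hands the job in; it is judged then, once.
Trained networks look in a picture, given as the dict that the camera call returned (one of the last four; its "shot" number tells which), for a name from the list of things; names that differ only in an ending like _2 or _b are one class to them, and where a whole thing is asked for, a point or a joint stands for the part that bears it (a point fixed in the world has none). Each returns a list of dicts, best first, with "p" (0 to 1); they miss things now and then, are a little off and sometimes report something else, mostly with a low value. They report only what shows in the picture. A call takes as long as a camera call.
- recognise(picture, target): "pixel" ([column, row] in pixels, amid what is visible of it).
- silhouettes(picture, target): "pixels" (400x640 bool, what is visible of it) and "pixel" ([column, row] in pixels, amid what is visible of it).
The state is a dict: "time_s": time; "q": joint angles; "qd": joint speeds; "tau": joint torques, N m; "ee_pos": TCP position; "orientation": TCP orientation; "wrist_force": force on the tool from outside, world axes, zero at the start; "wrist_torque": the same for the moment, N m; "finger_gap": finger opening in m; "gripper_force": force on a finger pad.
Only numpy, scipy, OpenCV 4.12 (cv2) and the standard library are available. Lean on these libraries where they do the work, as an engineer would, in place of code of your own. Each camera call takes 0.05 s, during which the arm holds its last target. There are 200 camera calls.

## Working session

There is one attempt and no reset: what is moved stays moved. The work goes in short steps, Python scripts to look and compute and a tool call to move; the robot and the scene stay as the last step left them, time stands still between calls to the robot, and variables do not carry over. Pictures are saved under pics/ and viewed, at most 10 in all, crops included, and the job is handed in when it is done.

Besides the shell and the picture viewer there is one more tool, called by a JSON object that holds its "fn" and its "kwargs", one argument or row to a line. servo_tool: Moves the arm, as the interface text tells. Its arguments: {"type":"object","properties":{"targets":{"type":"array"},"squeeze":{"type":"number"}},"required":["targets"]}

```bash
ls; mkdir -p pics; cat > h.py <<'E'
import numpy as np, cv2
from scipy.spatial.transform import Rotation as R
from plant import observe, read_camera, sign_off, recognise, silhouettes
def cloud(c):
    f=200/np.tan(np.radians(c["fovy"])/2); v,u=np.mgrid[:400,:640]; z=c["z_map"]
    P=np.stack([(u-c["cx"])/f*z,-(v-c["cy"])/f*z,-z,np.ones_like(z)],-1)@c["cam_to_world"].T
    P=P[...,:3]; P[z==0]=np.nan; return P
def proj(c,p):
    f=200/np.tan(np.radians(c["fovy"])/2); q=np.linalg.inv(c["cam_to_world"])@np.r_[p,1]
    return c["cx"]+f*q[0]/-q[2], c["cy"]-f*q[1]/-q[2]
E
python3 - <<'E'
from h import *
for n in("scene","top"):
    c=read_camera(n); cv2.imwrite(f"pics/{n}0.png",c["pixels"][...,::-1]); P=cloud(c); np.save(n+"P.npy",P)
    print(n,{k:v for k,v in c.items() if k not in("pixels","z_map")})
    for t in["tray","dock","pin","rail","tray_notch","tray_bay","bottle_mid","bolt","bolt_knob","sample_cup","timer","tube_rack","amber_bottle"]:
        try:r=recognise(c,t)
        except Exception as e: print(t,e);continue
        for d in r[:2]:
            u,v=map(int,d["pixel"]); print(t,round(d["p"],2),(u,v),P[v,u].round(3))
print(observe())
E
```

```text
pics
scene {'fovy': 55.068760944814485, 'cx': 326.10323956565554, 'cy': 196.9099331108759, 'cam_to_world': array([[-0.52063889,  0.43915458, -0.73217375, -0.25386557],
       [-0.85371749, -0.27790505,  0.44038079,  0.45171896],
       [-0.01007954,  0.8543489 ,  0.51960212,  0.77574719],
       [ 0.        ,  0.        ,  0.        ,  1.        ]]), 'shot': 1}
tray 0.9 (294, 283) [0.47  0.124 0.016]
dock 0.49 (320, 261) [ 0.529  0.005 -0.002]
pin 0.78 (321, 260) [0.53  0.001 0.   ]
rail 0.78 (320, 262) [0.512 0.015 0.012]
tray_notch 0.84 (294, 286) [0.466 0.126 0.009]
tray_bay 0.83 (292, 281) [0.494 0.119 0.001]
bottle_mid 0.8 (308, 258) [0.506 0.058 0.05 ]
bolt 0.6 (326, 260) [0.499 0.002 0.023]
bolt_knob 0.46 (325, 256) [0.504 0.002 0.035]
sample_cup 0.8 (233, 274) [0.536 0.27  0.069]
sample_cup 0.37 (294, 280) [0.482 0.118 0.015]
timer 0.71 (294, 283) [0.47  0.124 0.016]
amber_bottle 0.59 (437, 215) [ 0.465 -0.412  0.054]
top {'fovy': 51.83139399593924, 'cx': 323.10913852634803, 'cy': 201.9874312542771, 'cam_to_world': array([[-6.24617016e-03,  9.98630382e-01, -5.19456093e-02,
  
[... 898 characters left out ...]
.594 -0.368  0.047]
{'time_s': 1.4, 'q': array([-1.29700512e+00,  2.75911755e-01,  1.50489294e+00, -2.11183761e-05,
        1.36064372e+00, -1.20996265e-01]), 'qd': array([-0.00046557,  0.0013076 ,  0.00121877,  0.00166745, -0.0007325 ,
        0.00116358]), 'tau': array([-5.84130848e-04, -4.16658890e+01, -2.46097630e+01, -1.77706238e-04,
        4.11576520e-04, -8.34667929e-06]), 'ee_pos': array([ 0.22115786, -0.5308327 ,  0.20872412]), 'orientation': array([ 3.08044224e+00,  6.16089654e-01, -1.50547658e-05]), 'wrist_force': array([ 0.19025518, -0.51056814,  0.50339696]), 'wrist_torque': array([ 0.0392967 , -0.01166164, -0.01243942]), 'gripper_force': 0.0, 'finger_gap': 0.08506623387094532}
```

```bash
python3 - <<'E'
import cv2,numpy as np
a=cv2.imread("pics/scene0.png")[215:325,200:360]; b=cv2.imread("pics/top0.png")[160:260,210:370]
cv2.imwrite("pics/m0.png",cv2.resize(a,None,fx=5,fy=5,interpolation=cv2.INTER_CUBIC)); cv2.imwrite("pics/m1.png",cv2.resize(b,None,fx=5,fy=5,interpolation=cv2.INTER_CUBIC))
E
```

```text
(no output)
```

View pics/m0.png

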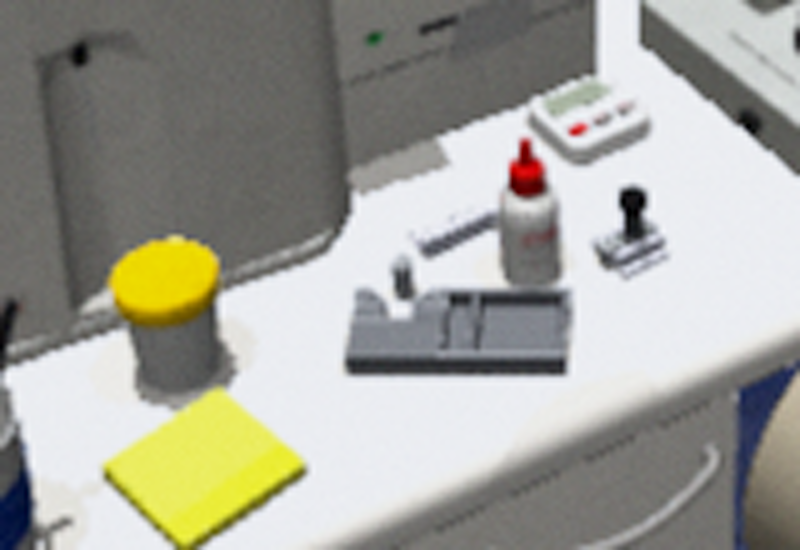

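View pics/m1.png

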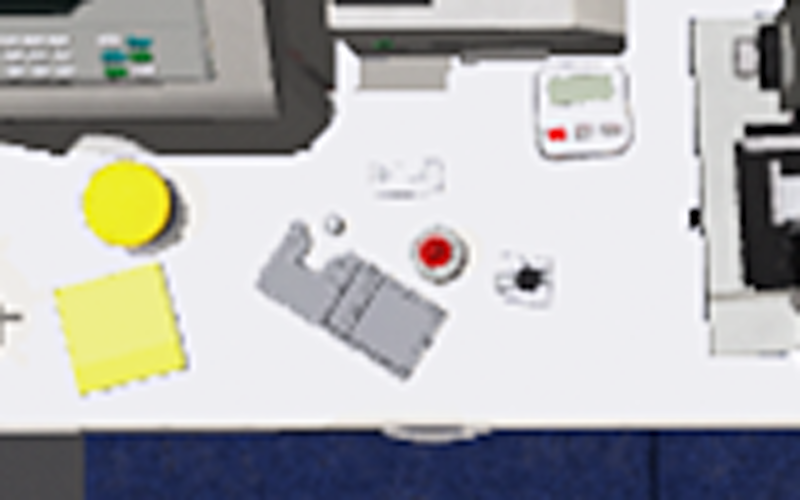

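```bash
cat >> h.py <<'E'
def ray(c,u,v,z):
    f=200/np.tan(np.radians(c["fovy"])/2); M=c["cam_to_world"]; d=M[:3,:3]@np.stack([(np.asarray(u)-c["cx"])/f,-(np.asarray(v)-c["cy"])/f,-np.ones_like(u,dtype=float)])
    o=M[:3,3][:,None]; d=d.reshape(3,-1); s=(z-o[2])/d[2]; return (o+s*d).T[:,:2]
def rect(c,mask,z=.014):
    m=cv2.resize(mask.astype(np.float32),None,fx=1,fy=1)
    v,u=np.nonzero(mask); return cv2.minAreaRect(ray(c,u.astype(float),v.astype(float),z).astype(np.float32)*1000)
E
python3 - <<'E'
from h import *
c=read_camera("top"); s=silhouettes(c,"tray")[0]; print(s["p"],rect(c,s["pixels"]))
cnt=max(cv2.findContours(s["pixels"].astype(np.uint8),0,2)[0],key=cv2.contourArea)[:,0]; 
print("area mm2",cv2.contourArea((ray(c,cnt[:,0].astype(float),cnt[:,1].astype(float),.014)*1000).astype(np.float32)))
print("pin",ray(c,277.,205.,.026),"bottle",ray(c,297.3,210.,.08),"knob",ray(c,315.5,215.5,.043))
P=cloud(c)
k=lambda lo,hi,x0,x1,y0,y1:P[(P[...,2]>lo)&(P[...,2]<hi)&(P[...,0]>x0)&(P[...,0]<x1)&(P[...,1]>y0)&(P[...,1]<y1)]
for n,t in("bottle","bottle_mid"),("knob","bolt_knob"),("rail","rail"),("dock","dock"),("pin","pin"):
    for d in silhouettes(c,t)[:1]:
        v,u=np.nonzero(d["pixels"]); print(n,d["p"],len(u),u.min(),u.max(),v.min(),v.max(),np.nanmedian(P[v,u],0).round(3), u.mean(),v.mean())
a=k(.03,.06,.45,.55,-.04,.04);print("knobcloud",a.mean(0),a.min(0),a.max(0),len(a))
a=k(.06,.12,.45,.6,.03,.1);print("bottlecloud",a.mean(0),len(a))
a=k(.03,.06,.45,.6,.03,.1);print("bottlecloud",a.mean(0),a.min(0),a.max(0),len(a))
a=k(.007,.03,.53,.58,.1,.15);print("pincloud",a.mean(0),len(a))
c=read_camera("scene");P=cloud(c)
for t in("bottle_mid","bolt_knob"):
  for d in silhouettes(c,t)[:1]:
    v,u=np.nonzero(d["pixels"]); print("scene",t,d["p"],len(u),P[v,u][:].mean(0).round(3))
a=k(.03,.06,.45,.55,-.04,.04);print("knobcloud",a.mean(0),len(a))
a=k(.02,.11,.45,.6,.03,.1);print("bottlecloud",a.mean(0),a.min(0),a.max(0),len(a))
s=silhouettes(c,"tray")[0]; print(s["p"],rect(c,s["pixels"]))
E
```

```text
0.79 ((493.71148681640625, 118.94676971435547), (123.22698974609375, 53.02374267578125), 61.68320083618164)
area mm2 5296.946116563631
pin [[0.54053613 0.12818837]] bottle [[0.52118492 0.05528813]] knob [[ 0.50341732 -0.00386213]]
bottle 0.63 103 293 304 205 215 [0.522 0.053 0.061] 298.0194174757282 209.88349514563106
knob 0.51 25 311 319 213 216 [ 0.506 -0.002  0.042] 315.24 214.72
rail 0.55 206 283 320 192 221 [0.516 0.012 0.009] 304.56310679611653 206.88349514563106
dock 0.49 183 284 320 192 220 [0.52  0.012 0.01 ] 303.8196721311475 205.6448087431694
pin 0.45 198 276 320 192 220 [0.543 0.058 0.011] 301.85353535353534 205.26262626262627
knobcloud [ 0.50590003 -0.00428375  0.04337063] [ 0.49833592 -0.01235396  0.03995094] [0.51190959 0.00464975 0.0533841 ] 21
bottlecloud [0.52380618 0.05567137 0.07462905] 57
bottlecloud [0.52056489 0.05458697 0.05560767] [0.50549977 0.04083573 0.04014308] [0.53880005 0.0714572  0.05999224] 31
pincloud [0.55667417 0.12155133 0.01861076] 19
scene bottle_mid 0.61 289 [0.515 0.061 0.044]
scene bolt_knob 0.61 68 [ 0.503 -0.003  0.023]
knobcloud [ 0.50200441 -0.00177466  0.04052954] 31
bottlecloud [0.51373749 0.06200805 0.05394158] [0.50158363 0.04219967 0.02059811] [0.53605377 0.07550523 0.09741135] 228
0.91 ((485.3576965332031, 123.68009185791016), (122.8399429321289, 67.9153823852539), 58.041664123535156)
```

{"fn": "servo_tool", "kwargs": {
  "targets": [
    {"hand":0,"dp":[0.135,-0.247,-0.02],"angular":[0,0,-10]},
    {"hand":0,"dp":[0.135,-0.247,-0.02],"angular":[0,0,-20]},
    {"hand":0,"dp":[0.135,-0.247,-0.02],"angular":[0,0,-30]},
    {"hand":0,"dp":[0.135,-0.247,-0.02],"angular":[0,0,-40]},
    {"hand":0,"dp":[0.135,-0.247,-0.02],"angular":[0,0,-50]},
    {"hand":0,"dp":[0.135,-0.247,-0.02],"angular":[0,0,-60]},
    {"hand":0,"dp":[0.275,-0.373,-0.07],"angular":[0,0,-67.4]},
    {"hand":0,"dp":[0.275,-0.373,-0.07],"angular":[0,0,-67.4]},
    {"hand":0,"dp":[0.275,-0.373,-0.07],"angular":[0,0,-67.4]},
    {"hand":0,"dp":[0.275,-0.373,-0.07],"angular":[0,0,-67.4]},
    {"hand":0,"dp":[0.275,-0.373,-0.07],"angular":[0,0,-67.4]},
    {"hand":0,"dp":[0.444,-0.444,-0.091],"angular":[0,0,-67.4]},
    {"hand":0,"dp":[0.444,-0.444,-0.091],"angular":[0,0,-67.4]},
    {"hand":0,"dp":[0.444,-0.444,-0.091],"angular":[0,0,-67.4]},
    {"hand":0,"dp":[0.444,-0.444,-0.091],"angular":[0,0,-67.4]},
    {"hand":0,"dp":[0.444,-0.444,-0.091],"angular":[0,0,-67.4]},
    {"hand":0,"dp":[0.444,-0.444,-0.091],"angular":[0,0,-67.4]}
  ]
}}

```text
time_s: 3.65
ee_pos: [0.4601, 0.0493, 0.299]
orientation: [-2.22, -2.222, 0.003]
wrist_force: [-1.1, -0.1, -0.5]
finger_gap: 0.0854
gripper_force: 0.0
```

```bash
cat >> h.py <<'E'
def wcam():
    s=observe(); c=read_camera("wrist"); T=np.eye(4); T[:3,:3]=R.from_rotvec(s["orientation"]).as_matrix(); T[:3,3]=s["ee_pos"]
    c["cam_to_world"]=T@c["mount"]; c["f"]=200/np.tan(np.radians(c["fovy"])/2); return s,c
def wdirs(c,u,v):
    x=np.asarray(u,float)-c["cx"]; y=np.asarray(v,float)-c["cy"]; r=np.hypot(x,y)+1e-9; th=r/c["f"]
    return np.stack([np.sin(th)*x/r,-np.sin(th)*y/r,-np.cos(th)],-1)
def wray(c,u,v,z):
    d=wdirs(c,u,v)@c["cam_to_world"][:3,:3].T; o=c["cam_to_world"][:3,3]; return (o+d*((z-o[2])/d[...,2])[...,None])[...,:2]
def wcloud(c):
    v,u=np.mgrid[:400,:640]; d=wdirs(c,u,v); d=d*(c["z_map"]/np.maximum(-d[...,2],.05))[...,None]
    P=d@c["cam_to_world"][:3,:3].T+c["cam_to_world"][:3,3]; P[c["z_map"]==0]=np.nan; return P
E
python3 - <<'E'
from h import *
s,c=wcam(); print(s["time_s"],s["ee_pos"],s["orientation"],s["q"]); print(c["mount"],c["fovy"],c["cx"],c["cy"])
cv2.imwrite("pics/w0.png",c["pixels"][...,::-1]); np.savez("w0.npz",z=c["z_map"],M=c["cam_to_world"],f=c["f"],cx=c["cx"],cy=c["cy"])
for t in["tray","bottle_mid","bolt_knob","rail","pin"]:
    for d in silhouettes(c,t)[:1]:
        v,u=np.nonzero(d["pixels"]);print(t,d["p"],len(u),u.min(),u.max(),v.min(),v.max(),np.nanmedian(wcloud(c)[v,u],0).round(3)); np.save(t+"_m.npy",d["pixels"])
        if t=="tray": print(cv2.minAreaRect((wray(c,u,v,.014)*1000).astype(np.float32)))
E
```

```text
3.65 [0.46007098 0.04925968 0.29901848] [-2.21985231 -2.22209435  0.0031862 ] [-4.30056149e-02  6.39703353e-02  1.55137728e+00 -1.05062053e-03
  1.52810247e+00 -4.39692855e-02]
[[-1.54308132e-03  9.49646579e-01  3.13319316e-01  8.12693779e-02]
 [ 9.99998659e-01  1.63724175e-03 -3.74116016e-05 -7.27641824e-04]
 [-5.48507263e-04  3.13318838e-01 -9.49647832e-01 -1.64542092e-01]
 [ 0.00000000e+00  0.00000000e+00  0.00000000e+00  1.00000000e+00]] 65.70646984690485 319.78038441362366 199.403323481494
tray 0.97 3104 304 379 64 152 [0.489 0.117 0.012]
((490.4495849609375, 120.60475158691406), (124.43051147460938, 58.46110534667969), 59.2380256652832)
bottle_mid 0.56 646 350 378 138 168 [0.517 0.063 0.059]
bolt_knob 0.5 259 345 357 173 201 [0.503 0.003 0.02 ]
rail 0.92 1105 337 403 98 200 [0.537 0.058 0.011]
pin 0.93 1078 337 403 98 200 [0.519 0.017 0.011]
```

View pics/w0.png

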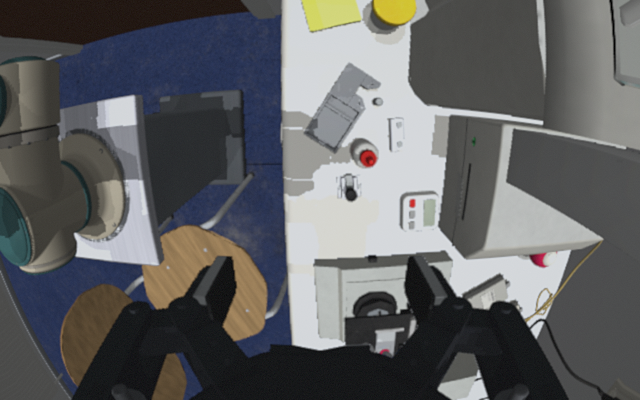

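```bash
python3 - <<'E'
from h import *
d=np.load("w0.npz"); c=dict(z_map=d["z"],cam_to_world=d["M"],f=float(d["f"]),cx=float(d["cx"]),cy=float(d["cy"]))
P=wcloud(c)
im=cv2.imread("pics/w0.png")[55:215,290:420]; cv2.imwrite("pics/w0c.png",cv2.resize(im,None,fx=3.75,fy=3.75,interpolation=cv2.INTER_CUBIC)[:600])
print("pin",wray(c,377.,101.,.026),"cap",wray(c,369.,158.,.09))
k=lambda lo,hi,x0,x1,y0,y1:P[(P[...,2]>lo)&(P[...,2]<hi)&(P[...,0]>x0)&(P[...,0]<x1)&(P[...,1]>y0)&(P[...,1]<y1)]
for n,a in("knob",k(.036,.05,.45,.55,-.04,.03)),("bottle",k(.063,.11,.45,.58,.02,.1)),("shoulder",k(.05,.064,.45,.58,.02,.1)),("pin",k(.018,.035,.52,.57,.1,.15)),("rail",k(.009,.02,.54,.62,.03,.11)):
    print(n,len(a),a.mean(0).round(4),a.min(0).round(3),a.max(0).round(3))
    if n=="rail": print(cv2.minAreaRect((a[:,:2]*1000).astype(np.float32)))
E
```

```text
pin [0.53930395 0.13137312] cap [0.51972965 0.06084011]
knob 124 [ 0.5037 -0.002   0.0416] [ 0.495 -0.012  0.036] [0.513 0.006 0.044]
bottle 241 [0.5194 0.0593 0.081 ] [0.51  0.048 0.065] [0.531 0.068 0.099]
shoulder 284 [0.5176 0.0613 0.0574] [0.504 0.04  0.05 ] [0.538 0.074 0.062]
pin 57 [0.5418 0.131  0.0244] [0.537 0.126 0.021] [0.547 0.136 0.027]
rail 196 [0.5676 0.0818 0.0133] [0.561 0.056 0.009] [0.573 0.107 0.015]
((567.6280517578125, 81.61560821533203), (8.672452926635742, 51.46108627319336), 4.563971042633057)
```

View pics/w0c.png

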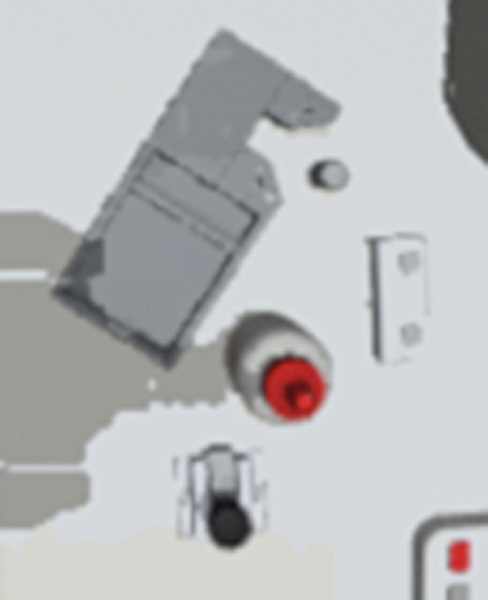

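{"fn": "servo_tool", "kwargs": {
  "squeeze": 25,
  "targets": [
    {"hand":0,"dp":[0.009,0.06,0.1],"angular":[0,0,0]},
    {"hand":0,"dp":[0.009,0.06,0.1],"angular":[0,0,0]},
    {"hand":0,"dp":[0.009,0.06,0.1],"angular":[0,0,0]},
    {"hand":0,"dp":[0.009,0.06,0.2],"angular":[0,0,0]},
    {"hand":0,"dp":[0.009,0.06,0.2],"angular":[0,0,0]},
    {"hand":0,"dp":[0.009,0.06,0.24],"angular":[0,0,0]},
    {"hand":0,"dp":[0.009,0.06,0.27],"angular":[0,0,0]},
    {"hand":0,"dp":[0.009,0.06,0.27],"angular":[0,0,0]},
    {"hand":0.3,"dp":[0.009,0.06,0.27],"angular":[0,0,0]},
    {"hand":0.5,"dp":[0.009,0.06,0.27],"angular":[0,0,0]},
    {"hand":0.8,"dp":[0.009,0.06,0.27],"angular":[0,0,0]},
    {"hand":0.8,"dp":[0.009,0.06,0.27],"angular":[0,0,0]},
    {"hand":0.8,"dp":[0.009,0.06,0.27],"angular":[0,0,0]},
    {"hand":0.8,"dp":[0.009,0.06,0.27],"angular":[0,0,0]}
  ]
}}

```text
time_s: 5.35
ee_pos: [0.5218, 0.0588, 0.0315]
orientation: [2.219, 2.22, 0.004]
wrist_force: [-0.9, 0.2, 6.1]
finger_gap: 0.0305
gripper_force: 24.1
```

```bash
python3 - <<'E'
from h import *
s,c=wcam(); print(s["wrist_force"],s["finger_gap"],s["ee_pos"])
d=read_camera("scene")
a=cv2.resize(c["pixels"][150:400,170:470],(600,500)); b=cv2.resize(d["pixels"][205:300,260:350],(0,0),fx=5.2,fy=5.2)
o=np.zeros((500,800,3),np.uint8); o[:400,:480]=cv2.resize(c["pixels"][150:400,170:470],(480,400)); o[:330,480:]=cv2.resize(d["pixels"][205:300,258:350],(320,330)); cv2.imwrite("pics/g.png",o[...,::-1])
P=cloud(d); a=P[(P[...,2]>.01)&(P[...,2]<.03)&(abs(P[...,0]-.515)<.03)&(abs(P[...,1]-.06)<.025)]; print(len(a),a.mean(0) if len(a) else 0, a.min(0),a.max(0))
E
```

```text
[-0.94509472  0.18557263  6.06337661] 0.030475632119546188 [0.52181758 0.05879736 0.03154629]
85 [0.50646932 0.06563085 0.01791104] [0.48575741 0.04100563 0.01011124] [0.53005887 0.08292475 0.02946041]
```

View pics/g.png

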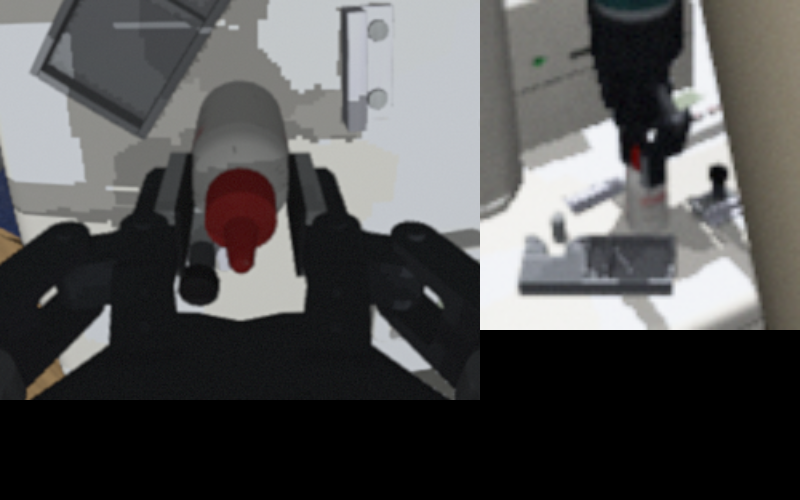

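```bash
python3 - <<'E'
from h import *
s,c=wcam(); P=wcloud(c); px=c["pixels"].astype(int)
red=(px[...,0]>80)&(px[...,1]<50)&(abs(P[...,0]-.52)<.04)&(abs(P[...,1]-.06)<.04)
a=P[red];
for lo in np.arange(.055,.1,.006):
    b=a[(a[:,2]>=lo)&(a[:,2]<lo+.006)]
    if len(b): print("red",lo.round(3),len(b),b.mean(0).round(4),b.min(0).round(3),b.max(0).round(3))
for lo in np.arange(.004,.062,.006):
    b=P[(P[...,2]>lo)&(P[...,2]<lo+.006)&(abs(P[...,0]-.52)<.008)&(P[...,1]>.055)&(P[...,1]<.095)]
    if len(b): print(lo.round(3),len(b),b[:,1].max().round(4),np.percentile(b[:,1],[5,50,95]).round(4))
E
```

```text
red 0.073 271 [0.5202 0.0634 0.0782] [0.512 0.049 0.076] [0.53  0.068 0.079]
red 0.079 252 [0.5211 0.0625 0.08  ] [0.512 0.051 0.079] [0.529 0.068 0.082]
red 0.091 13 [0.5208 0.0574 0.0967] [0.519 0.056 0.096] [0.523 0.059 0.097]
red 0.097 32 [0.5208 0.0583 0.0976] [0.519 0.056 0.097] [0.522 0.06  0.098]
0.004 70 0.0756 [0.0736 0.0746 0.0755]
0.01 77 0.0757 [0.0733 0.0749 0.0756]
0.016 89 0.076 [0.0734 0.0748 0.0758]
0.022 99 0.0758 [0.0733 0.0749 0.0756]
0.028 95 0.0759 [0.0734 0.0749 0.0757]
0.034 119 0.0761 [0.0735 0.0749 0.0756]
0.04 136 0.076 [0.0733 0.0749 0.0756]
0.046 158 0.0758 [0.0732 0.0747 0.0755]
0.052 313 0.0757 [0.0704 0.0732 0.0749]
0.058 429 0.0736 [0.0654 0.0687 0.0722]
```

{"fn": "servo_tool", "kwargs": {
  "targets": [
    {"hand":0.8,"dp":[0,0,-0.025],"angular":[0,0,0]},
    {"hand":0.8,"dp":[0,0,-0.05],"angular":[0,0,0]},
    {"hand":0.8,"dp":[0.016,-0.024,-0.05],"angular":[0,0,0]},
    {"hand":0.8,"dp":[0.032,-0.048,-0.05],"angular":[0,0,0]},
    {"hand":0.8,"dp":[0.032,-0.048,-0.05],"angular":[0,0,0]},
    {"hand":0.8,"dp":[0.032,-0.048,-0.05],"angular":[0,0,0]}
  ]
}}

```text
time_s: 6.1
ee_pos: [0.4723, 0.0911, 0.0803]
orientation: [2.219, 2.222, 0.002]
wrist_force: [0.8, 0.4, -1.7]
finger_gap: 0.0306
gripper_force: 23.7
```

```bash
python3 - <<'E'
from h import *
s,c=wcam(); P=wcloud(c); px=c["pixels"].astype(int); print(s["ee_pos"],s["orientation"],s["wrist_force"],s["finger_gap"])
x,y,_=s["ee_pos"]
a=P[(P[...,2]>.012)&(P[...,2]<.017)&(P[...,0]>.4)&(P[...,0]<.56)&(P[...,1]>.04)&(P[...,1]<.2)]; print(len(a),cv2.minAreaRect((a[:,:2]*1000).astype(np.float32)))
t=silhouettes(c,"tray")[0]; v,u=np.nonzero(t["pixels"]); print(t["p"],cv2.minAreaRect((wray(c,u,v,.014)*1000).astype(np.float32)))
for lo in np.arange(.035,.11,.01):
    b=P[(P[...,2]>lo)&(P[...,2]<lo+.01)&(abs(P[...,0]-x)<.008)&(P[...,1]>y-.005)&(P[...,1]<y+.04)]
    if len(b): print(lo.round(3),len(b),b[:,1].max().round(4))
o=cv2.resize(c["pixels"][50:350,170:470],(600,600));cv2.imwrite("pics/b.png",o[...,::-1])
E
```

```text
[0.47233766 0.0910535  0.0803437 ] [2.21880880e+00 2.22208818e+00 1.67413227e-03] [ 0.79258182  0.43672397 -1.65198943] 0.030572279209735587
5297 ((494.359130859375, 118.14485168457031), (124.42237854003906, 65.65586853027344), 57.784671783447266)
0.66 ((489.975341796875, 120.96109008789062), (124.04937744140625, 57.0008544921875), 57.59105682373047)
0.045 73 0.1078
0.055 112 0.1079
0.065 154 0.1082
0.075 180 0.1082
0.085 209 0.1082
0.095 331 0.1081
0.105 625 0.107
```

View pics/b.png

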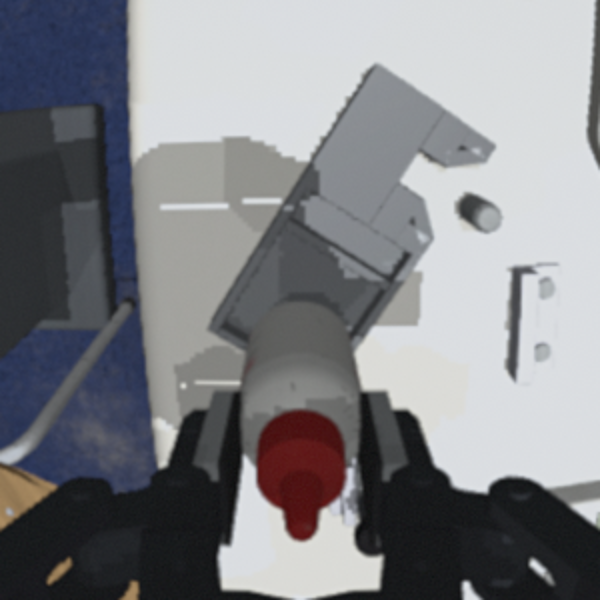

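{"fn": "servo_tool", "kwargs": {
  "targets": [
    {"hand":0.8,"dp":[0.0015,0.0005,0.02],"angular":[0,0,0]},
    {"hand":0.8,"dp":[0.0015,0.0005,0.035],"angular":[0,0,0]},
    {"hand":0.8,"dp":[0.0015,0.0005,0.043],"angular":[0,0,0]},
    {"hand":0.8,"dp":[0.0015,0.0005,0.046],"angular":[0,0,0]},
    {"hand":0.8,"dp":[0.0015,0.0005,0.046],"angular":[0,0,0]},
    {"hand":0.8,"dp":[0.0015,0.0005,0.046],"angular":[0,0,0]}
  ]
}}

```text
time_s: 6.8
ee_pos: [0.4735, 0.092, 0.0355]
orientation: [2.221, 2.221, 0.001]
wrist_force: [-4.6, 0.7, 12.8]
finger_gap: 0.0303
gripper_force: 27.5
```

{"fn": "servo_tool", "kwargs": {
  "targets": [
    {"hand":0.6,"dp":[0,0,-0.001],"angular":[0,0,0]},
    {"hand":0.4,"dp":[0,0,-0.001],"angular":[0,0,0]},
    {"hand":0.2,"dp":[0,0,-0.001],"angular":[0,0,0]},
    {"hand":0,"dp":[0,0,-0.001],"angular":[0,0,0]},
    {"hand":0,"dp":[0,0,-0.001],"angular":[0,0,0]},
    {"hand":0,"dp":[0,0,-0.03],"angular":[0,0,0]},
    {"hand":0,"dp":[0,0,-0.07],"angular":[0,0,0]},
    {"hand":0,"dp":[0,0,-0.11],"angular":[0,0,0]},
    {"hand":0,"dp":[-0.1,-0.06,-0.16],"angular":[0,0,0]},
    {"hand":0,"dp":[-0.1,-0.06,-0.16],"angular":[0,0,0]},
    {"hand":0,"dp":[-0.1,-0.06,-0.16],"angular":[0,0,0]},
    {"hand":0,"dp":[-0.1,-0.06,-0.16],"angular":[0,0,0]}
  ]
}}

```text
time_s: 8.0
ee_pos: [0.4122, -0.0098, 0.1953]
orientation: [2.222, 2.216, 0.001]
wrist_force: [-0.4, -0.0, 0.5]
finger_gap: 0.0853
gripper_force: 0.0
```

```bash
cat > est.py <<'E'
from h import *
def tray_est(c,p0,pin=False,show=True):
    """fit tray (x,y,yaw) to top-level cloud/mask: maximise overlap of modelled outline with mask (wrist)"""
    from scipy.optimize import minimize
    t=silhouettes(c,"tray")[0]; m=t["pixels"].astype(np.float32); v,u=np.nonzero(m>0)
    q=wray(c,u,v,.014)*1000
    return t["p"],q,cv2.minAreaRect(q.astype(np.float32))
E
python3 - <<'E'
from est import *
s,c=wcam(); P=wcloud(c); print(s["time_s"],s["ee_pos"],s["orientation"])
p,q,r=tray_est(c,None); print(p,r)
k=lambda lo,hi,x0,x1,y0,y1:P[(P[...,2]>lo)&(P[...,2]<hi)&(P[...,0]>x0)&(P[...,0]<x1)&(P[...,1]>y0)&(P[...,1]<y1)]
for n,a in("bottle",k(.075,.11,.42,.55,.05,.13)),("body",k(.025,.055,.42,.55,.05,.14)),("pin",k(.018,.035,.52,.57,.1,.15)),("rail",k(.009,.02,.55,.6,.03,.11)),("knob",k(.036,.05,.45,.55,-.04,.03)):
    print(n,len(a),a.mean(0).round(4),a.min(0).round(3),a.max(0).round(3))
    if n=="rail": print(cv2.minAreaRect((a[:,:2]*1000).astype(np.float32)))
cv2.imwrite("pics/c.png",cv2.resize(c["pixels"][0:250,220:470],(600,600))[...,::-1])
a=k(.0125,.016,.4,.56,.04,.2); e=a[:,:2]@np.array([[np.cos(np.radians(58)),np.sin(np.radians(58))],[-np.sin(np.radians(58)),np.cos(np.radians(58))]]).T
# near-side line: for bins along length take the max of perp (towards robot)
al,pe=e.T; b=np.arange(al.min()+.01,al.max()-.01,.004); pts=[]
for x in b:
    w=(al>=x)&(al<x+.004)
    if w.sum()>3: pts.append((x+.002,np.percentile(pe[w],97)))
pts=np.array(pts); f=np.polyfit(pts[:,0],pts[:,1],1); print("near side slope deg",np.degrees(np.arctan(f[0])),"offset",np.polyval(f,pts[:,0].mean()),"along",al.min(),al.max(),"res",np.std(pts[:,1]-np.polyval(f,pts[:,0])))
E
```

```text
8.0 [ 0.41219316 -0.00978556  0.19527818] [2.22236077e+00 2.21584728e+00 1.08172613e-03]
0.65 ((537.448974609375, 51.75701141357422), (165.05393981933594, 71.90352630615234), 66.35311889648438)
bottle 448 [0.4705 0.0898 0.0859] [0.461 0.08  0.075] [0.483 0.101 0.103]
body 160 [0.4753 0.0947 0.0376] [0.454 0.073 0.025] [0.546 0.135 0.055]
pin 85 [0.5407 0.1305 0.0241] [0.536 0.125 0.018] [0.546 0.136 0.027]
rail 303 [0.5669 0.0819 0.0131] [0.562 0.057 0.009] [0.574 0.107 0.016]
((567.1558227539062, 81.98716735839844), (9.550682067871094, 50.333980560302734), 5.000868797302246)
knob 214 [ 0.5026 -0.0028  0.0418] [ 0.494 -0.012  0.036] [0.511 0.006 0.044]
near side slope deg -1.0252833097300063 offset -0.32549879623809935 along 0.2995854651813205 0.4240040547757667 res 0.00052342888060768
```

View pics/c.png

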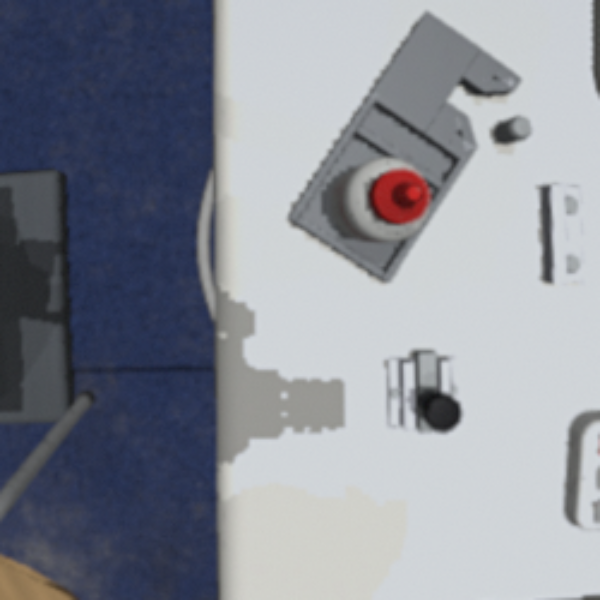

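```bash
cat >> h.py <<'E'
def pose(psi,tilt):  # psi: world angle of untilted tool x, deg; tilt about tool y, deg
    a=np.radians(psi); B=np.array([[np.cos(a),np.sin(a),0],[np.sin(a),-np.cos(a),0],[0,0,-1]]).T
    return R.from_matrix(B)*R.from_euler("y",tilt,degrees=True)
def rel(p0,R0,p,Rr):
    return R0.inv().apply(np.array(p)-p0).round(4), np.degrees((R0.inv()*Rr).as_rotvec()).round(2)
E
python3 - <<'E'
from h import *
R0=pose(90,0); print(rel(np.array([.412,-.010,.195]),R0,[.444,.150,.10],pose(147,-20)))
R1=pose(147,-20)
print(rel(np.array([.444,.150,.10]),R1,[.4526,.1441,.03],R1),rel(np.array([.444,.150,.10]),R1,[.4526,.1441,-.006],R1))
E
```

```text
(array([0.16 , 0.032, 0.095]), array([ -9.94, -18.32, -56.4 ]))
(array([ 0.0141, -0.0003,  0.0693]), array([0., 0., 0.])) (array([ 0.0265, -0.0003,  0.1032]), array([0., 0., 0.]))
```

{"fn": "servo_tool", "kwargs": {
  "targets": [
    {"hand":0,"dp":[0.04,0.0,0.0],"angular":[-1.24,-2.29,-7.05]},
    {"hand":0,"dp":[0.08,0.0,0.0],"angular":[-2.48,-4.58,-14.1]},
    {"hand":0,"dp":[0.12,0.02,0.0],"angular":[-3.73,-6.87,-21.15]},
    {"hand":0,"dp":[0.16,0.032,0.0],"angular":[-4.97,-9.16,-28.2]},
    {"hand":0,"dp":[0.16,0.032,0.02],"angular":[-6.21,-11.45,-35.25]},
    {"hand":0,"dp":[0.16,0.032,0.05],"angular":[-7.46,-13.74,-42.3]},
    {"hand":0,"dp":[0.16,0.032,0.08],"angular":[-8.7,-16.03,-49.35]},
    {"hand":0,"dp":[0.16,0.032,0.095],"angular":[-9.94,-18.32,-56.4]},
    {"hand":0,"dp":[0.16,0.032,0.095],"angular":[-9.94,-18.32,-56.4]},
    {"hand":0,"dp":[0.16,0.032,0.095],"angular":[-9.94,-18.32,-56.4]}
  ]
}}

```text
time_s: 9.1
ee_pos: [0.4447, 0.1534, 0.0983]
orientation: [0.797, 2.689, -0.14]
wrist_force: [1.3, -0.2, 0.3]
finger_gap: 0.0855
gripper_force: 0.0
```

{"fn": "servo_tool", "kwargs": {
  "targets": [
    {"hand":0,"dp":[0.01,0,0.04],"angular":[0,0,0]},
    {"hand":0,"dp":[0.014,0,0.07],"angular":[0,0,0]},
    {"hand":0,"dp":[0.02,0,0.09],"angular":[0,0,0]},
    {"hand":0,"dp":[0.0265,0,0.103],"angular":[0,0,0]},
    {"hand":0,"dp":[0.0265,0,0.103],"angular":[0,0,0]},
    {"hand":0,"dp":[0.0265,0,0.103],"angular":[0,0,0]}
  ]
}}

```text
time_s: 9.7
ee_pos: [0.4552, 0.1472, -0.0063]
orientation: [0.797, 2.686, -0.139]
wrist_force: [0.5, -0.1, 0.1]
finger_gap: 0.0855
gripper_force: 0.0
```

```bash
python3 - <<'E'
from h import *
s=observe(); print(s["ee_pos"],s["orientation"],pose(147,-20).as_rotvec(),s["wrist_force"],s["q"].round(2))
s,c=wcam(); d=read_camera("scene")
o=np.zeros((560,800,3),np.uint8); o[:250,:400]=cv2.resize(c["pixels"],(400,250)); o[250:,:400]=cv2.resize(d["pixels"][200:310,240:370],(400,310)); t=read_camera("top"); o[:300,400:]=cv2.resize(t["pixels"][180:255,240:340],(400,300)); cv2.imwrite("pics/d.png",o[...,::-1])
E
```

```text
[ 0.4552311   0.14721262 -0.00625282] [ 0.79744126  2.68595561 -0.13857273] [ 0.79624459  2.68807669 -0.1403994 ] [ 0.48425419 -0.10818711  0.07692241] [ 0.4   0.33  2.18 -0.62  0.51 -0.07]
```

View pics/d.png

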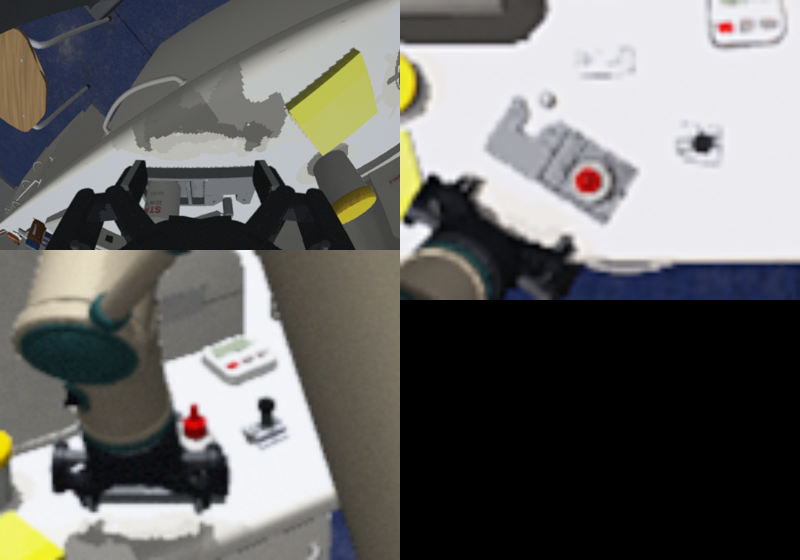

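{"fn": "servo_tool", "kwargs": {
  "targets": [
    {"hand":0,"dp":[-0.0038,-0.004,0.0014],"angular":[0,0,0]},
    {"hand":0,"dp":[-0.0085,-0.004,0.0031],"angular":[0,0,0]},
    {"hand":0,"dp":[-0.0113,-0.004,0.0041],"angular":[0,0,0]},
    {"hand":0,"dp":[-0.0141,-0.004,0.0051],"angular":[0,0,0]},
    {"hand":0,"dp":[-0.0169,-0.004,0.0062],"angular":[0,0,0]},
    {"hand":0,"dp":[-0.0197,-0.004,0.0072],"angular":[0,0,0]},
    {"hand":0,"dp":[-0.0226,-0.004,0.0082],"angular":[0,0,0]},
    {"hand":0,"dp":[-0.0226,-0.004,0.0082],"angular":[0,0,0]},
    {"hand":0,"dp":[-0.0226,-0.004,0.0082],"angular":[0,0,0]}
  ]
}}

```text
time_s: 10.75
ee_pos: [0.4713, 0.1301, -0.0072]
orientation: [0.796, 2.688, -0.141]
wrist_force: [0.2, 0.4, -0.8]
finger_gap: 0.0857
gripper_force: 0.0
```

```bash
cat > traytop.py <<'E'
from h import *
def look():
    c=read_camera("top"); P=cloud(c); s=silhouettes(c,"tray"); m=s[0]["pixels"]
    cv2.imwrite("pics/t.png",cv2.resize(c["pixels"][175:245,250:330],(640,560),interpolation=cv2.INTER_CUBIC)[...,::-1])
    print(s[0]["p"],rect(c,m)); b=P[(P[...,2]>.075)&(P[...,2]<.11)&(P[...,0]>.42)&(P[...,0]<.58)&(P[...,1]>.03)&(P[...,1]<.13)]
    px=c["pixels"].astype(int); r=(px[...,0]>130)&(px[...,1]<70)&(px[...,2]<70)&(P[...,0]<.58)&(P[...,0]>.42)&(P[...,1]>.02)&(P[...,1]<.14); print("cap",P[r].mean(0) if r.any() else None)
    print(observe()["ee_pos"],observe()["wrist_force"]); return c,P
if __name__=="__main__": look()
E
python3 traytop.py
```

```text
0.97 ((492.4878845214844, 119.03245544433594), (126.66130065917969, 57.86475372314453), 58.10898208618164)
cap [0.47246148 0.0904519  0.08618596]
[ 0.47118873  0.13021429 -0.00724091] [ 1.05112237  0.37119232 -0.04196495]
```

```bash
python3 - <<'E'
from h import *
s,c=wcam(); P=wcloud(c); t=cv2.imread("pics/t.png")
o=np.zeros((600,800,3),np.uint8); o[:300,:]=cv2.resize(c["pixels"][240:390,120:520],(800,300))[...,::-1]; o[300:,:400]=cv2.resize(t,(400,300)); cv2.imwrite("pics/e.png",o)
np.save("pe.npy",P)
# points near in tool frame (fingers)
T=R.from_rotvec(s["orientation"]); q=T.inv().apply((P-s["ee_pos"]).reshape(-1,3)).reshape(P.shape)
for sg in(1,-1):
    m=(sg*q[...,1]>.036)&(sg*q[...,1]<.07)&(abs(q[...,0])<.03)&(q[...,2]>-.06)
    a=q[m]; w=P[m]; k=a[:,2]>-.03
    print(sg,len(a),a.min(0),a.max(0)); 
    for z in np.arange(-.05,.01,.005):
        b=a[(a[:,2]>z)&(a[:,2]<z+.005)]
        if len(b): print(z.round(3),len(b),b.min(0).round(3),b.max(0).round(3))
E
```

```text
1 4857 [-0.0297681   0.03601005 -0.0599993 ] [ 0.02999567  0.06999958 -0.00424227]
-0.05 263 [-0.009  0.042 -0.05 ] [ 0.013  0.056 -0.045]
-0.045 206 [-0.01   0.042 -0.045] [ 0.013  0.056 -0.04 ]
-0.04 112 [-0.01   0.042 -0.04 ] [ 0.012  0.049 -0.035]
-0.025 235 [-0.007  0.036 -0.023] [ 0.001  0.064 -0.02 ]
-0.02 1369 [-0.02   0.036 -0.02 ] [ 0.03   0.07  -0.015]
-0.015 1671 [-0.03   0.036 -0.015] [ 0.025  0.07  -0.01 ]
-0.01 416 [-0.006  0.036 -0.01 ] [ 0.011  0.07  -0.005]
-0.005 2 [-0.007  0.069 -0.005] [-0.005  0.07  -0.004]
-1 5691 [-0.02981604 -0.06997333 -0.05997625] [ 0.02999424 -0.03600589 -0.00058973]
-0.05 433 [-0.03  -0.056 -0.05 ] [ 0.013 -0.036 -0.045]
-0.045 358 [-0.03  -0.055 -0.045] [ 0.013 -0.036 -0.04 ]
-0.04 263 [-0.029 -0.049 -0.04 ] [ 0.012 -0.036 -0.035]
-0.035 140 [-0.029 -0.05  -0.035] [-0.016 -0.036 -0.03 ]
-0.03 150 [-0.027 -0.05  -0.03 ] [-0.014 -0.036 -0.025]
-0.025 247 [-0.025 -0.06  -0.025] [-0.    -0.036 -0.02 ]
-0.02 1019 [-0.021 -0.07  -0.02 ] [ 0.03  -0.036 -0.015]
-0.015 1518 [-0.02  -0.07  -0.015] [ 0.03  -0.036 -0.01 ]
-0.01 646 [-0.02 -0.07 -0.01] [ 0.011 -0.036 -0.005]
-0.005 102 [-0.03  -0.07  -0.005] [-0.004 -0.049 -0.001]
```

View pics/e.png

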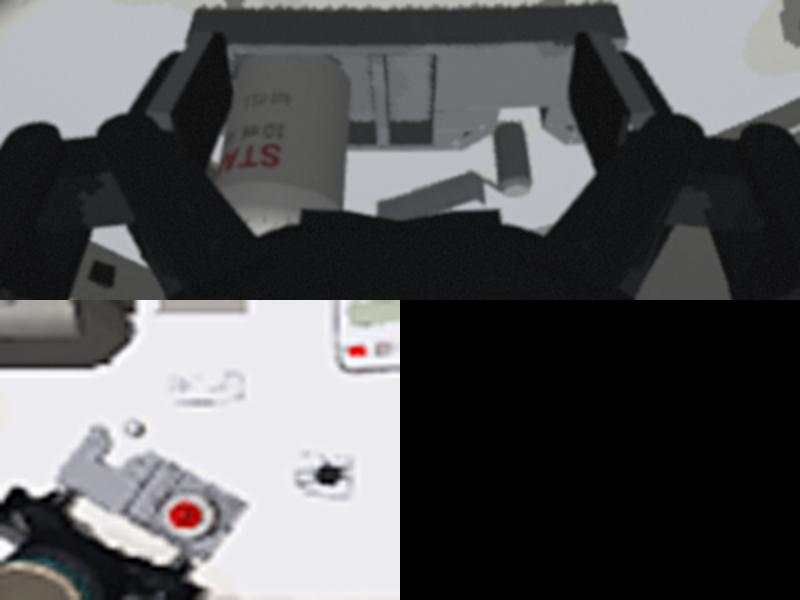

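{"fn": "servo_tool", "kwargs": {
  "targets": [
    {"hand":0,"dp":[0.005,0,-0.012],"angular":[0,0,0]},
    {"hand":0.3,"dp":[0.019,0,-0.018],"angular":[0,0,0]},
    {"hand":0.6,"dp":[0.019,0,-0.018],"angular":[0,0,0]},
    {"hand":0.7,"dp":[0.019,0,-0.018],"angular":[0,0,0]},
    {"hand":0.7,"dp":[0.019,0,-0.018],"angular":[0,0,0]},
    {"hand":0.7,"dp":[0.019,0,-0.018],"angular":[0,0,0]},
    {"hand":0.7,"dp":[0.019,0,-0.018],"angular":[0,0,0]}
  ]
}}

```text
time_s: 11.6
ee_pos: [0.4515, 0.1431, 0.0032]
orientation: [0.796, 2.688, -0.141]
wrist_force: [0.4, 0.2, -0.3]
finger_gap: 0.0259
gripper_force: 0.0
```

```bash
cat > tip.py <<'E'
from h import *
s,c=wcam(); P=wcloud(c); print(s["ee_pos"],s["orientation"],s["finger_gap"],s["wrist_force"])
T=R.from_rotvec(s["orientation"]); q=T.inv().apply((P-s["ee_pos"]).reshape(-1,3)).reshape(P.shape)
px=c["pixels"].sum(-1); g=s["finger_gap"]/2
for sg in(1,-1):
    m=(sg*q[...,1]>g-.003)&(sg*q[...,1]<g+.017)&(abs(q[...,0])<.02)&(q[...,2]>-.07)&(px<330)
    a=q[m]
    for z in np.arange(-.06,.02,.005):
        b=a[(a[:,2]>z)&(a[:,2]<z+.005)]
        if len(b): print(sg,z.round(3),len(b),b.min(0).round(3),b.max(0).round(3))
cv2.imwrite("pics/f.png",cv2.resize(c["pixels"][220:380,160:480],(800,400))[...,::-1])
E
python3 tip.py
```

```text
[0.45145003 0.14310618 0.00321516] [ 0.79626659  2.68805215 -0.14077395] 0.025931398407079965 [ 0.42614537  0.23410258 -0.34690922]
1 -0.06 246 [-0.009  0.013 -0.06 ] [ 0.013  0.026 -0.055]
1 -0.055 208 [-0.01   0.013 -0.055] [ 0.013  0.026 -0.05 ]
1 -0.05 222 [-0.01   0.013 -0.05 ] [ 0.013  0.026 -0.045]
1 -0.045 184 [-0.01   0.012 -0.045] [ 0.013  0.026 -0.04 ]
1 -0.04 171 [-0.01   0.013 -0.04 ] [ 0.013  0.027 -0.035]
1 -0.035 161 [-0.008  0.013 -0.035] [ 0.013  0.026 -0.03 ]
1 -0.03 60 [-0.01   0.013 -0.03 ] [ 0.012  0.025 -0.025]
1 -0.025 13 [-0.003  0.013 -0.025] [ 0.006  0.013 -0.023]
1 -0.005 314 [-0.02   0.01  -0.005] [ 0.02   0.025 -0.   ]
1 -0.0 191 [-0.02  0.01  0.  ] [0.015 0.024 0.005]
1 0.005 42 [-0.018  0.01   0.005] [-0.007  0.016  0.009]
-1 -0.06 254 [-0.011 -0.026 -0.06 ] [ 0.013 -0.012 -0.055]
-1 -0.055 214 [-0.008 -0.027 -0.055] [ 0.013 -0.012 -0.05 ]
-1 -0.05 213 [-0.01  -0.026 -0.05 ] [ 0.013 -0.012 -0.045]
-1 -0.045 189 [-0.009 -0.027 -0.045] [ 0.013 -0.013 -0.04 ]
-1 -0.04 156 [-0.01  -0.026 -0.04 ] [ 0.013 -0.012 -0.035]
-1 -0.035 156 [-0.01  -0.026 -0.035] [ 0.013 -0.013 -0.03 ]
-1 -0.03 70 [-0.01  -0.024 -0.03 ] [ 0.013 -0.012 -0.025]
-1 -0.025 11 [-0.001 -0.013 -0.025] [ 0.004 -0.013 -0.023]
-1 -0.005 316 [-0.02  -0.03  -0.004] [ 0.02 -0.01 -0.  ]
-1 -0.0 185 [-0.02  -0.028  0.   ] [ 0.015 -0.01   0.005]
-1 0.005 45 [-0.018 -0.015  0.005] [-0.015 -0.01   0.01 ]
-1 0.01 2 [-0.016 -0.014  0.01 ] [-0.016 -0.013  0.01 ]
```

View pics/f.png

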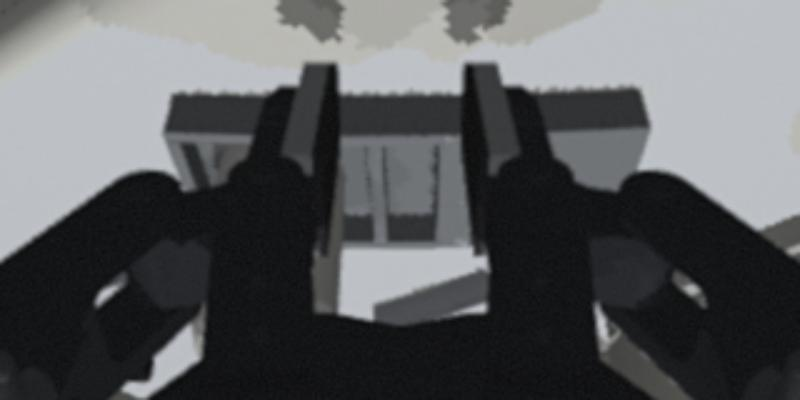

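{"fn": "servo_tool", "kwargs": {
  "targets": [
    {"hand":0.7,"dp":[0.0035,0,0.009],"angular":[0,0,0]},
    {"hand":0.7,"dp":[0.0065,0,0.0179],"angular":[0,0,0]},
    {"hand":0.7,"dp":[0.0065,0,0.0179],"angular":[0,0,0]},
    {"hand":0.7,"dp":[-0.0048,0,0.022],"angular":[0,0,0]},
    {"hand":0.7,"dp":[-0.0085,0,0.0234],"angular":[0,0,0]},
    {"hand":0.7,"dp":[-0.0123,0,0.0247],"angular":[0,0,0]},
    {"hand":0.7,"dp":[-0.0161,0,0.0261],"angular":[0,0,0]},
    {"hand":0.7,"dp":[-0.0198,0,0.0275],"angular":[0,0,0]},
    {"hand":0.7,"dp":[-0.0198,0,0.0275],"angular":[0,0,0]},
    {"hand":0.7,"dp":[-0.0198,0,0.0275],"angular":[0,0,0]}
  ]
}}

```text
time_s: 12.65
ee_pos: [0.4749, 0.1279, -0.0157]
orientation: [0.796, 2.688, -0.141]
wrist_force: [0.4, -0.4, -0.0]
finger_gap: 0.0256
gripper_force: 0.0
```

```bash
python3 traytop.py
```

```text
0.67 ((602.0399169921875, -379.3207092285156), (54.05582046508789, 137.17514038085938), 4.045950412750244)
cap [0.48122178 0.08310499 0.08722962]
[ 0.47476372  0.12805622 -0.01578095] [ 0.29858852  0.22194455 -0.1441484 ]
```

{"fn": "servo_tool", "kwargs": {
  "targets": [
    {"hand":0.7,"dp":[-0.0028,0,0.001],"angular":[0,0,0]},
    {"hand":0.7,"dp":[-0.0056,0,0.002],"angular":[0,0,0]},
    {"hand":0.7,"dp":[-0.0085,0,0.0031],"angular":[0,0,0]},
    {"hand":0.7,"dp":[-0.0103,0,0.0038],"angular":[0,0,0]},
    {"hand":0.7,"dp":[-0.0103,0,0.0038],"angular":[0,0,0]}
  ]
}}

```text
time_s: 13.25
ee_pos: [0.4844, 0.1219, -0.0158]
orientation: [0.796, 2.688, -0.14]
wrist_force: [-0.3, -0.4, 0.1]
finger_gap: 0.026
gripper_force: 0.2
```

```bash
python3 - <<'E'
from traytop import *
c,P=look()
a=P[(P[...,2]>.008)&(P[...,2]<.019)&(P[...,0]>.44)&(P[...,0]<.56)&(P[...,1]>.02)&(P[...,1]<.2)]
for t in silhouettes(c,"tray"): print(t["p"],t["pixel"],rect(c,t["pixels"]))
s,w=wcam(); p=silhouettes(w,"tray")
for t in p[:2]:
    v,u=np.nonzero(t["pixels"]); print("w",t["p"],cv2.minAreaRect((wray(w,u,v,.014)*1000).astype(np.float32)))
Q=wcloud(w); a=Q[(Q[...,2]>.0125)&(Q[...,2]<.016)&(Q[...,0]>.42)&(Q[...,0]<.57)&(Q[...,1]>.02)&(Q[...,1]<.19)]; print(len(a),cv2.minAreaRect((a[:,:2]*1000).astype(np.float32)))
b=Q[(Q[...,2]>.018)&(Q[...,2]<.027)&(abs(Q[...,0]-.541)<.012)&(abs(Q[...,1]-.131)<.012)]; print("pin",len(b),b.mean(0))
o=np.zeros((600,800,3),np.uint8); o[:320]=cv2.resize(w["pixels"][220:380,120:520],(800,320)); o[320:,:400]=cv2.resize(c["pixels"][180:236,255:335],(400,280),interpolation=cv2.INTER_CUBIC); cv2.imwrite("pics/n.png",o[...,::-1])
E
```

```text
0.9 ((511.1124267578125, 108.08174896240234), (126.64579010009766, 60.18378448486328), 56.079288482666016)
cap [0.4913655  0.07729207 0.08646303]
[ 0.48422721  0.12194498 -0.01579653] [ 0.25321196 -0.54900962 -0.39504074]
0.9 [282.3, 214.1] ((511.1124267578125, 108.08174896240234), (126.64579010009766, 60.18378448486328), 56.079288482666016)
w 0.81 ((500.72918701171875, 112.90896606445312), (122.43203735351562, 70.68914031982422), 57.51900863647461)
2197 ((494.3034362792969, 110.65750122070312), (111.25045013427734, 91.03398895263672), 27.72724151611328)
pin 0 [nan nan nan]<stdin>:9: RuntimeWarning: Mean of empty slice.
  ret = um.true_divide(
```

View pics/n.png

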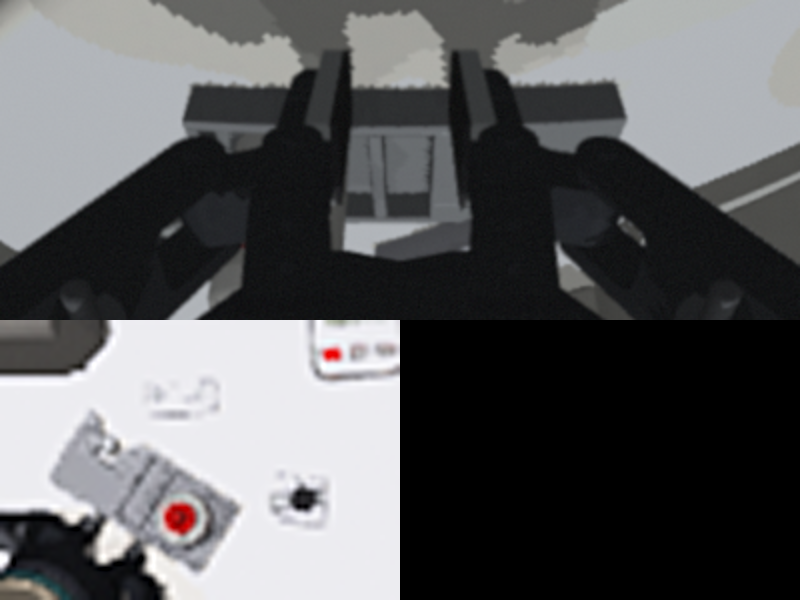

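{"fn": "servo_tool", "kwargs": {
  "targets": [
    {"hand":0.7,"dp":[-0.0014,0,0.0005],"angular":[0,0,0]},
    {"hand":0.7,"dp":[-0.0024,0,0.0008],"angular":[0,0,0]},
    {"hand":0.7,"dp":[-0.0033,0,0.0012],"angular":[0,0,0]},
    {"hand":0.7,"dp":[-0.0033,0,0.0012],"angular":[0,0,0]}
  ]
}}

```text
time_s: 13.9
ee_pos: [0.4869, 0.1201, -0.0159]
orientation: [0.796, 2.688, -0.14]
wrist_force: [-0.6, 2.1, -0.1]
finger_gap: 0.0256
gripper_force: 0.7
```

{"fn": "servo_tool", "kwargs": {
  "targets": [
    {"hand":0.7,"dp":[-0.0009,0,0.0003],"angular":[0,0,0]},
    {"hand":0.7,"dp":[-0.0019,0,0.0007],"angular":[0,0,0]},
    {"hand":0.7,"dp":[-0.0019,0,0.0007],"angular":[0,0,0]}
  ]
}}

```text
time_s: 14.2
ee_pos: [0.4887, 0.119, -0.0159]
orientation: [0.796, 2.688, -0.141]
wrist_force: [-1.6, 1.6, 0.4]
finger_gap: 0.0258
gripper_force: 0.7
```

```bash
cat > fit.py <<'E'
from h import *
from scipy.optimize import minimize
def fit(p0,c=None):
    """tray x,y(mm),yaw by overlap of its outline (top face) with the mask in the top picture"""
    c=c or read_camera("top"); t=silhouettes(c,"tray")[0]; m=t["pixels"].astype(np.uint8)
    bt=silhouettes(c,"bottle_mid"); 
    m=cv2.dilate(m,None)&1 if False else m
    K=8; u0,v0=240,170; M=cv2.resize(m[v0:v0+80,u0:u0+100],None,fx=K,fy=K,interpolation=cv2.INTER_NEAREST)
    M=cv2.morphologyEx(M,cv2.MORPH_CLOSE,np.ones((9,9),np.uint8))
    out=np.array([[-28,-62],[28,-62],[28,18],[15.9,28.5],[3.5,28.5],[3.5,43.5],[15.9,43.5],[28,54],[28,62],[-28,62]])
    def cost(x):
        a=np.radians(x[2]); w=out@np.array([[np.cos(a),np.sin(a)],[-np.sin(a),np.cos(a)]])+x[:2]
        pts=[( (lambda q:((q[0]-u0+.5)*K,(q[1]-v0+.5)*K))(proj(c,[p[0]/1000,p[1]/1000,.014]))) for p in w]
        I=np.zeros_like(M); cv2.fillPoly(I,[np.round(np.array(pts)*16).astype(np.int32)],1,shift=4)
        return (I^M).sum()/K**2
    r=minimize(cost,p0,method="Nelder-Mead",options=dict(initial_simplex=np.array(p0)+np.array([[0,0,0],[5,0,0],[0,5,0],[0,0,5]])))
    a=np.radians(r.x[2]); n=r.x[:2]+np.array([11*np.cos(a)-36*np.sin(a),11*np.sin(a)+36*np.cos(a)])
    print("tray",r.x.round(1),"res px",r.fun,"notch",n.round(1),"p",t["p"]); return r.x
if __name__=="__main__":
    import sys; fit([float(x) for x in sys.argv[1:4]]); s=observe(); print(s["time_s"],s["ee_pos"],s["wrist_force"])
E
python3 fit.py 513 105 -33
```

```text
tray [516.  104.5 -34.6] res px 186.015625 notch [545.5 127.9] p 0.9
14.35 [ 0.48868169  0.11901429 -0.01582888] [-0.21636222  1.08689714 -0.01986455]
```

```bash
sed -i 's/m=cv2.dilate(m,None)&1 if False else m/m|=bt[0]["pixels"].astype(np.uint8) if bt else 0/' fit.py
cat > edge.py <<'E'
from h import *
def edge(ang0,lim=(.42,.57,.02,.19)):
    s,c=wcam(); P=wcloud(c); px=c["pixels"].astype(int)
    a=P[(P[...,2]>.0115)&(P[...,2]<.0165)&(P[...,0]>lim[0])&(P[...,0]<lim[1])&(P[...,1]>lim[2])&(P[...,1]<lim[3])&(px.sum(-1)>150)]
    t=np.radians(ang0); e=a[:,:2]@np.array([[np.cos(t),np.sin(t)],[-np.sin(t),np.cos(t)]]).T
    al,pe=e.T; pts=[]
    for x in np.arange(al.min(),al.max(),.004):
        w=(al>=x)&(al<x+.004)
        if w.sum()>4: pts.append((x+.002,np.percentile(pe[w],97)))
    pts=np.array(pts)
    for _ in range(6):
        f=np.polyfit(pts[:,0],pts[:,1],1); r=pts[:,1]-np.polyval(f,pts[:,0]); k=abs(r)<max(.001,2*np.std(r)); 
        if k.all():break
        pts=pts[k]
    xm=pts[:,0].mean(); ym=np.polyval(f,xm); M=np.array([[np.cos(t),-np.sin(t)],[np.sin(t),np.cos(t)]])
    print("near edge dir",ang0+np.degrees(np.arctan(f[0])),"yaw",ang0+np.degrees(np.arctan(f[0]))-90,"pt",M@[xm,ym],"along",al.min(),al.max(),len(pts),"sd",np.std(r)); 
    for n,(lo,hi) in dict(cap=(.075,.11),pin=(.018,.03)).items():
        m=(P[...,2]>lo)&(P[...,2]<hi)&(P[...,0]>.45)&(P[...,0]<.58)&(P[...,1]>.03)&(P[...,1]<.16)
        if n=="cap": m&=(px[...,0]>80)&(px[...,1]<60)
        else: m&=(abs(P[...,0]-.5405)<.014)&(abs(P[...,1]-.1305)<.014)
        if m.any(): print(n,m.sum(),P[m].mean(0).round(4))
    print(s["time_s"],s["ee_pos"],s["wrist_force"])
if __name__=="__main__":
    import sys; edge(float(sys.argv[1]))
E
python3 fit.py 513 105 -33; python3 edge.py 57; python3 traytop.py
```

```text
tray [515.4 102.5 -32.1] res px 132.984375 notch [543.9 127.2] p 0.68
14.5 [ 0.48866767  0.1190146  -0.01583909] [-0.25928747 -0.01031999 -0.67111456]
near edge dir 57.29520025361084 yaw -32.70479974638916 pt [0.4899148  0.12071395] along 0.3051135787795253 0.4291173403103571 21 sd 0.0002689579407389599
14.5 [ 0.48866767  0.1190146  -0.01583909] [-0.25928747 -0.01031999 -0.67111456]
0.58 ((514.1552124023438, 104.30183410644531), (125.13655090332031, 58.77445983886719), 57.68313217163086)
cap [0.49500357 0.07425974 0.08770164]
[ 0.48861766  0.11902701 -0.01583955] [-0.04855209  0.83834574 -0.40043404]
```

{"fn": "servo_tool", "kwargs": {
  "targets": [
    {"hand":0.7,"dp":[-0.0014,0,0.0005],"angular":[0,0,0]},
    {"hand":0.7,"dp":[-0.0028,0,0.001],"angular":[0,0,0]},
    {"hand":0.7,"dp":[-0.0028,0,0.001],"angular":[0,0,0]}
  ]
}}

```text
time_s: 14.95
ee_pos: [0.4895, 0.1171, -0.0162]
orientation: [0.797, 2.69, -0.142]
wrist_force: [-6.0, 2.8, 4.3]
finger_gap: 0.0254
gripper_force: 3.2
```

```bash
python3 edge.py 57
```

```text
near edge dir 59.418387251322976 yaw -30.581612748677024 pt [0.49142026 0.11938623] along 0.3043178314681492 0.4283056133603071 22 sd 0.00031454082608963597
14.95 [ 0.48952024  0.1170951  -0.01618609] [-6.02778149  2.80537647  4.29928484]
```

```bash
cat > swing.py <<'E'
from h import *
pin=np.array([.5407,.1307]); p0=np.array([.4913,.1172,-.0158]); R0=pose(147,-20)
for th in list(np.arange(-30,5,3.5))+[4.5]:
    a=np.radians(th); o=np.array([-.036,-.038]); xy=pin+[np.cos(a)*o[0]-np.sin(a)*o[1],np.sin(a)*o[0]+np.cos(a)*o[1]]
    d,g=rel(p0,R0,[*xy,-.0155],pose(180+th,-20)); print(th,xy.round(4),'{"hand":0.7,"dp":%s,"angular":%s},'%(d.tolist(),g.round(1).tolist()))
E
python3 swing.py
```

```text
-30.0 [0.4905 0.1158] {"hand":0.7,"dp":[-0.0002, -0.0016, -0.0002],"angular":[-1.0, -0.0, -2.8]},
-26.5 [0.4915 0.1128] {"hand":0.7,"dp":[-0.0026, -0.0036, 0.0006],"angular":[-2.2, 0.0, -6.1]},
-23.0 [0.4927 0.1098] {"hand":0.7,"dp":[-0.005, -0.0054, 0.0015],"angular":[-3.4, 0.0, -9.4]},
-19.5 [0.4941 0.1069] {"hand":0.7,"dp":[-0.0076, -0.0071, 0.0024],"angular":[-4.6, 0.0, -12.7]},
-16.0 [0.4956 0.1041] {"hand":0.7,"dp":[-0.0102, -0.0086, 0.0034],"angular":[-5.8, 0.0, -16.0]},
-12.5 [0.4973 0.1014] {"hand":0.7,"dp":[-0.0129, -0.01, 0.0044],"angular":[-7.0, 0.0, -19.3]},
-9.0 [0.4992 0.0988] {"hand":0.7,"dp":[-0.0157, -0.0111, 0.0054],"angular":[-8.2, -0.0, -22.6]},
-5.5 [0.5012 0.0963] {"hand":0.7,"dp":[-0.0186, -0.0121, 0.0065],"angular":[-9.4, -0.0, -25.8]},
-2.0 [0.5034 0.094 ] {"hand":0.7,"dp":[-0.0215, -0.0129, 0.0075],"angular":[-10.6, -0.0, -29.1]},
1.5 [0.5057 0.0918] {"hand":0.7,"dp":[-0.0245, -0.0135, 0.0086],"angular":[-11.8, 0.0, -32.4]},
4.5 [0.5078 0.09  ] {"hand":0.7,"dp":[-0.027, -0.0138, 0.0095],"angular":[-12.8, 0.0, -35.2]},
```

{"fn": "servo_tool", "kwargs": {
  "targets": [
    {"hand":0.7,"dp":[-0.0002,-0.0016,-0.0002],"angular":[-1.0,0,-2.8]},
    {"hand":0.7,"dp":[-0.0026,-0.0036,0.0006],"angular":[-2.2,0,-6.1]},
    {"hand":0.7,"dp":[-0.005,-0.0054,0.0015],"angular":[-3.4,0,-9.4]},
    {"hand":0.7,"dp":[-0.0076,-0.0071,0.0024],"angular":[-4.6,0,-12.7]},
    {"hand":0.7,"dp":[-0.0102,-0.0086,0.0034],"angular":[-5.8,0,-16.0]},
    {"hand":0.7,"dp":[-0.0102,-0.0086,0.0034],"angular":[-5.8,0,-16.0]}
  ]
}}

```text
time_s: 15.6
ee_pos: [0.4948, 0.1033, -0.0157]
orientation: [0.391, 2.769, -0.07]
wrist_force: [-1.6, 0.5, -0.9]
finger_gap: 0.0259
gripper_force: 0.7
```

```bash
python3 edge.py 74; python3 traytop.py; python3 -c "
from h import *;print(pose(164,-20).as_rotvec())"
```

```text
near edge dir 74.71573835238158 yaw -15.284261647618422 pt [0.49605198 0.1063458 ] along 0.1760042213249779 0.29993908690713045 21 sd 0.0003251886894031579
15.6 [ 0.49482575  0.10327972 -0.01573553] [-1.62012132  0.46880045 -0.86339994]
0.84 ((525.280029296875, 98.16236114501953), (127.13760375976562, 56.69218444824219), 74.7381591796875)
cap [0.51444528 0.0640356  0.08711861]
[ 0.4950105   0.10400214 -0.01572593] [-1.0947094  -0.84610611  0.14361953]
[ 0.38900507  2.76791491 -0.06859209]
```

```bash
sed -i 's/p0=.*/p0=np.array([.4956,.1041,-.0155]); R0=pose(164,-20)/; s/np.arange(-30,5,3.5))+\[4.5\]/np.arange(-12.5,5,3.5))+[4.7,6]/' swing.py; python3 swing.py
```

```text
-12.5 [0.4973 0.1014] {"hand":0.7,"dp":[-0.0023, -0.0021, 0.0008],"angular":[-1.2, 0.0, -3.3]},
-9.0 [0.4992 0.0988] {"hand":0.7,"dp":[-0.0046, -0.0041, 0.0017],"angular":[-2.4, -0.0, -6.6]},
-5.5 [0.5012 0.0963] {"hand":0.7,"dp":[-0.0071, -0.0059, 0.0026],"angular":[-3.6, -0.0, -9.9]},
-2.0 [0.5034 0.094 ] {"hand":0.7,"dp":[-0.0097, -0.0076, 0.0035],"angular":[-4.8, 0.0, -13.2]},
1.5 [0.5057 0.0918] {"hand":0.7,"dp":[-0.0123, -0.0091, 0.0045],"angular":[-6.0, 0.0, -16.4]},
4.7 [0.5079 0.0899] {"hand":0.7,"dp":[-0.0148, -0.0103, 0.0054],"angular":[-7.1, 0.0, -19.4]},
6 [0.5089 0.0891] {"hand":0.7,"dp":[-0.0159, -0.0107, 0.0058],"angular":[-7.5, -0.0, -20.7]},
```

{"fn": "servo_tool", "kwargs": {
  "targets": [
    {"hand":0.7,"dp":[-0.0023,-0.0021,0.0008],"angular":[-1.2,0,-3.3]},
    {"hand":0.7,"dp":[-0.0046,-0.0041,0.0017],"angular":[-2.4,0,-6.6]},
    {"hand":0.7,"dp":[-0.0071,-0.0059,0.0026],"angular":[-3.6,0,-9.9]},
    {"hand":0.7,"dp":[-0.0097,-0.0076,0.0035],"angular":[-4.8,0,-13.2]},
    {"hand":0.7,"dp":[-0.0123,-0.0091,0.0045],"angular":[-6.0,0,-16.4]},
    {"hand":0.7,"dp":[-0.0148,-0.0103,0.0054],"angular":[-7.1,0,-19.4]},
    {"hand":0.7,"dp":[-0.0148,-0.0103,0.0054],"angular":[-7.1,0,-19.4]}
  ]
}}

```text
time_s: 16.45
ee_pos: [0.5061, 0.09, -0.0162]
orientation: [-0.113, 2.794, 0.021]
wrist_force: [-3.9, 1.7, 1.5]
finger_gap: 0.0256
gripper_force: 1.8
```

```bash
python3 edge.py 94; python3 traytop.py
```

```text
near edge dir 93.94380410554731 yaw 3.943804105547315 pt [0.50639691 0.09350937] along -0.014951971300719803 0.1185335729524498 22 sd 0.0002746863005833004
16.45 [ 0.50610892  0.09002742 -0.01621715] [-3.89463949  1.72202222  1.4950886 ]
0.7 ((536.583251953125, 92.95215606689453), (56.5953483581543, 124.69491577148438), 4.406014442443848)
cap [0.53717969 0.05846337 0.08809869]
[ 0.50613255  0.09028958 -0.0162171 ] [-3.85646503 -2.07454766  1.15827653]
```

{"fn": "servo_tool", "kwargs": {
  "targets": [
    {"hand":0.7,"dp":[-0.001,-0.0005,0.0004],"angular":[-0.5,0,-1.3]},
    {"hand":0.7,"dp":[-0.002,-0.001,0.0007],"angular":[-1.0,0,-2.6]},
    {"hand":0.7,"dp":[-0.003,-0.001,0.0011],"angular":[-1.0,0,-2.6]},
    {"hand":0.7,"dp":[-0.003,-0.001,0.0011],"angular":[-1.0,0,-2.6]}
  ]
}}

```text
time_s: 17.0
ee_pos: [0.5055, 0.09, -0.0173]
orientation: [-0.183, 2.797, 0.036]
wrist_force: [-11.1, -1.8, 6.4]
finger_gap: 0.0259
gripper_force: 6.0
```

```bash
python3 edge.py 94; python3 traytop.py
```

```text
near edge dir 94.13096986916239 yaw 4.130969869162385 pt [0.50659037 0.09015284] along -0.015222909820099762 0.118091043108604 22 sd 0.00031701176160301456
17.0 [ 0.50551049  0.09001798 -0.01733612] [-11.13962095  -1.81200076   6.44317243]
0.68 ((535.2443237304688, 92.10313415527344), (53.06331253051758, 125.48128509521484), 4.0409393310546875)
cap [0.5375612  0.05840061 0.08868758]
[ 0.5055459   0.09000881 -0.01732083] [-10.77099494  -1.78208446   6.20158812]
```

{"fn": "servo_tool", "kwargs": {
  "targets": [
    {"hand":0.7,"dp":[0.0188,0,-0.0068],"angular":[0,0,0]},
    {"hand":0.7,"dp":[0.0376,0,-0.0137],"angular":[0,0,0]},
    {"hand":0.8,"dp":[0.02,0,-0.06],"angular":[0,0,0]},
    {"hand":0.9,"dp":[0.005,0,-0.11],"angular":[0,0,0]},
    {"hand":1,"dp":[-0.0137,0,-0.155],"angular":[0,0,0]},
    {"hand":1,"dp":[-0.0137,0,-0.155],"angular":[0,0,0]},
    {"hand":1,"dp":[-0.0137,0,-0.155],"angular":[0,0,0]}
  ]
}}

```text
time_s: 17.85
ee_pos: [0.4734, 0.0842, 0.1373]
orientation: [-0.182, 2.781, 0.032]
wrist_force: [0.3, 0.3, -0.8]
finger_gap: 0.0003
gripper_force: 0.0
```

```bash
python3 - <<'E'
from h import *
import traytop; traytop.look()
s=observe(); p0=s["ee_pos"]; R0=R.from_rotvec(s["orientation"]); Rt=pose(184.6,-20); print(s["finger_gap"])
for p in([.5178,-.0359,.15],[.5178,-.0359,.05],[.5178,-.0359,.0015]): print(p,rel(p0,R0,p,Rt))
yd=np.array([-.0802,.9968,0]); print("push 10mm in tool",Rt.inv().apply(yd*.01).round(4))
E
python3 tip.py; python3 edge.py 94
```

```text
0.8 ((536.7432250976562, 93.15119934082031), (56.00824737548828, 124.19974517822266), 4.216251850128174)
cap [0.53724295 0.05855685 0.08664621]
[0.4704728  0.08416286 0.13374611] [ 0.18629202  1.13571267 -0.93161097]
0.00026533371093047457
[0.5178, -0.0359, 0.15] (array([-0.035 , -0.1252, -0.0047]), array([ 1.04, -0.09,  2.7 ]))
[0.5178, -0.0359, 0.05] (array([-0.0009, -0.1253,  0.0893]), array([ 1.04, -0.09,  2.7 ]))
[0.5178, -0.0359, 0.0015] (array([ 0.0156, -0.1253,  0.1349]), array([ 1.04, -0.09,  2.7 ]))
push 10mm in tool [-0.    0.01  0.  ]
[0.4704728  0.08416286 0.13374611] [-0.1824322   2.78876841  0.03331056] 0.00026533371093047457 [ 0.18629202  1.13571267 -0.93161097]
1 -0.06 400 [-0.01  -0.003 -0.06 ] [ 0.012  0.014 -0.055]
1 -0.055 220 [ 0.007 -0.003 -0.055] [ 0.013  0.014 -0.05 ]
1 -0.05 213 [ 0.007 -0.003 -0.05 ] [ 0.013  0.014 -0.045]
1 -0.045 198 [ 0.007 -0.003 -0.045] [ 0.013  0.014 -0.04 ]
1 -0.04 194 [ 0.007 -0.003 -0.04 ] [ 0.013  0.014 -0.035]
1 -0.035 169 [ 0.007 -0.003 -0.035] [ 0.013  0.014 -0.03 ]
1 -0.03 72 [ 0.007 -0.003 -0.03 ] [ 0.012  0.012 -0.025]
-1 -0.06 376 [-0.01  -0.012 -0.06 ] [ 0.013  0.003 -0.055]
-1 -0.055 207 [ 0.007 -0.013 -0.055] [ 0.013  0.003 -0.05 ]
-1 -0.05 194 [ 0.007 -0.013 -0.05 ] [ 0.013  0.003 -0.045]
-1 -0.045 183 [ 0.007 -0.013 -0.045] [ 0.012  0.003 -0.04 ]
-1 -0.04 177 [ 0.007 -0.013 -0.04 ] [ 0.013  0.003 -0.035]
-1 -0.035 155 [ 0.007 -0.013 -0.035] [ 0.013  0.003 -0.03 ]
-1 -0.03 69 [ 0.008 -0.011 -0.03 ] [ 0.012  0.003 -0.025]
near edge dir 93.67486782069186 yaw 3.6748678206918584 pt [0.50682852 0.09301505] along -0.014566097611054638 0.11843769649522704 30 sd 0.00033057001155696695
cap 305 [0.5334 0.0589 0.0867]
pin 112 [0.5399 0.13   0.0234]
18.0 [0.47001172 0.08412973 0.1330535 ] [-0.2203212   0.19808623  0.01325955]
```

```bash
python3 - <<'E'
from h import *
s,c=wcam(); P=wcloud(c)
k=lambda lo,hi,x0,x1,y0,y1:P[(P[...,2]>lo)&(P[...,2]<hi)&(P[...,0]>x0)&(P[...,0]<x1)&(P[...,1]>y0)&(P[...,1]<y1)]
a=k(.01,.018,.48,.6,.0,.17)
for y in np.arange(.03,.16,.01):
    b=np.sort(a[abs(a[:,1]-y)<.0025][:,0]); 
    if len(b)>3:
        g=np.diff(b); j=np.argsort(g)[-2:]; print(y.round(3),len(b),b[0].round(4),b[-1].round(4),[(b[i].round(4),g[i].round(4)) for i in sorted(j)])
b=k(.036,.05,.45,.55,-.04,.03); print("knob",len(b),b.mean(0),b.min(0),b.max(0)); print(s["ee_pos"])
a=k(.0,.02,.52,.62,.04,.1)
E
```

```text
0.03 42 0.5105 0.5433 [(np.float64(0.5248), np.float64(0.0021)), (np.float64(0.5405), np.float64(0.0022))]
0.04 33 0.5099 0.5609 [(np.float64(0.5144), np.float64(0.0167)), (np.float64(0.5353), np.float64(0.0255))]
0.05 49 0.5091 0.5241 [(np.float64(0.5118), np.float64(0.0007)), (np.float64(0.5136), np.float64(0.0072))]
0.06 50 0.5086 0.5209 [(np.float64(0.5127), np.float64(0.0008)), (np.float64(0.5135), np.float64(0.0053))]
0.07 52 0.5075 0.5262 [(np.float64(0.5123), np.float64(0.0094)), (np.float64(0.5219), np.float64(0.0008))]
0.08 70 0.5068 0.5711 [(np.float64(0.5106), np.float64(0.0477)), (np.float64(0.5582), np.float64(0.0011))]
0.09 85 0.5058 0.5714 [(np.float64(0.5114), np.float64(0.0336)), (np.float64(0.5458), np.float64(0.0024))]
0.1 110 0.5052 0.5701 [(np.float64(0.5321), np.float64(0.006)), (np.float64(0.5388), np.float64(0.019))]
0.11 220 0.504 0.5615 [(np.float64(0.5134), np.float64(0.0011)), (np.float64(0.5243), np.float64(0.0009))]
0.12 191 0.5036 0.5554 [(np.float64(0.5515), np.float64(0.0011)), (np.float64(0.5535), np.float64(0.0019))]
0.13 150 0.5034 0.5388 [(np.float64(0.5141), np.float64(0.0009)), (np.float64(0.5178), np.float64(0.001))]
0.14 185 0.5026 0.5505 [(np.float64(0.5221), np.float64(0.0011)), (np.float64(0.5485), np.float64(0.0019))]
0.15 225 0.502 0.5992 [(np.float64(0.5575), np.float64(0.0357)), (np.float64(0.5977), np.float64(0.0014))]
knob 293 [ 0.50156566 -0.00260471  0.04148698] [ 0.49435954 -0.01137383  0.03600799] [0.51176728 0.00524879 0.04380309]
[0.46993719 0.08410388 0.13282818]
```

{"fn": "servo_tool", "kwargs": {
  "targets": [
    {"hand":1,"dp":[-0.015,-0.045,-0.0047],"angular":[0.5,0,1.3]},
    {"hand":1,"dp":[-0.025,-0.09,-0.0047],"angular":[1.0,0,2.7]},
    {"hand":1,"dp":[-0.035,-0.125,-0.0047],"angular":[1.0,0,2.7]},
    {"hand":1,"dp":[-0.035,-0.125,-0.0047],"angular":[1.0,0,2.7]},
    {"hand":1,"dp":[-0.018,-0.1253,0.0423],"angular":[1.0,0,2.7]},
    {"hand":1,"dp":[-0.001,-0.1253,0.0893],"angular":[1.0,0,2.7]},
    {"hand":1,"dp":[-0.001,-0.1253,0.0893],"angular":[1.0,0,2.7]},
    {"hand":1,"dp":[-0.001,-0.1253,0.0893],"angular":[1.0,0,2.7]},
    {"hand":1,"dp":[-0.001,-0.1253,0.0893],"angular":[1.0,0,2.7]}
  ]
}}

```text
time_s: 19.0
ee_pos: [0.5207, -0.0362, 0.0532]
orientation: [-0.113, 2.787, 0.019]
wrist_force: [-0.1, -0.1, 0.3]
finger_gap: 0.0002
gripper_force: 0.0
```

```bash
python3 - <<'E'
from h import *
s,c=wcam(); P=wcloud(c); px=c["pixels"].sum(-1)
b=P[(P[...,2]>.036)&(P[...,2]<.05)&(abs(P[...,0]-.503)<.02)&(abs(P[...,1])<.022)]; print("knob",len(b),b.mean(0) if len(b) else 0,b.min(0),b.max(0))
p0=s["ee_pos"]; R0=R.from_rotvec(s["orientation"]); print(s["time_s"],p0,s["orientation"],s["q"].round(2))
t=rel(p0,R0,[.517,-.036,.0015],pose(184.6,-20)); print(t)
P=cloud(read_camera("top")); b=P[(P[...,2]>.036)&(P[...,2]<.05)&(abs(P[...,0]-.503)<.02)&(abs(P[...,1])<.022)]; print("topknob",len(b),b.mean(0))
E
```

```text
knob 670 [ 0.5014877  -0.00432798  0.04136174] [ 0.49396022 -0.01271078  0.03604242] [0.51235553 0.0052782  0.04390217]
19.0 [ 0.52065697 -0.03618872  0.05319626] [-0.11268071  2.78680335  0.01914512] [-0.3   0.2   2.14  0.28  0.48 -2.18]
(array([0.0213, 0.0005, 0.0473]), array([-0.03,  0.21,  0.04]))
topknob 7 [ 0.50995043 -0.00173041  0.04310107]
```

{"fn": "servo_tool", "kwargs": {
  "targets": [
    {"hand":1,"dp":[0.011,0,0.025],"angular":[0,0,0]},
    {"hand":1,"dp":[0.0213,0,0.0473],"angular":[0,0,0]},
    {"hand":1,"dp":[0.0213,0,0.0473],"angular":[0,0,0]},
    {"hand":1,"dp":[0.0213,0.006,0.0473],"angular":[0,0,0]},
    {"hand":1,"dp":[0.0213,0.012,0.0473],"angular":[0,0,0]},
    {"hand":1,"dp":[0.0213,0.018,0.0473],"angular":[0,0,0]},
    {"hand":1,"dp":[0.0213,0.024,0.0473],"angular":[0,0,0]},
    {"hand":1,"dp":[0.0213,0.028,0.0473],"angular":[0,0,0]},
    {"hand":1,"dp":[0.0213,0.028,0.0473],"angular":[0,0,0]}
  ]
}}

```text
time_s: 20.0
ee_pos: [0.5127, -0.0076, -0.0003]
orientation: [-0.114, 2.79, 0.021]
wrist_force: [-0.8, 0.8, -0.3]
finger_gap: -0.0001
gripper_force: 0.1
```

{"fn": "servo_tool", "kwargs": {
  "targets": [
    {"hand":1,"dp":[0,0.004,0],"angular":[0,0,0]},
    {"hand":1,"dp":[0,0.008,0],"angular":[0,0,0]},
    {"hand":1,"dp":[0,0.011,0],"angular":[0,0,0]},
    {"hand":1,"dp":[0,0.013,0],"angular":[0,0,0]},
    {"hand":1,"dp":[0,0.013,0],"angular":[0,0,0]}
  ]
}}

```text
time_s: 20.5
ee_pos: [0.5113, 0.0049, -0.0008]
orientation: [-0.113, 2.791, 0.021]
wrist_force: [0.5, -0.1, 0.7]
finger_gap: -0.0002
gripper_force: 0.2
```

{"fn": "servo_tool", "kwargs": {
  "targets": [
    {"hand":1,"dp":[0,0.002,0],"angular":[0,0,0]},
    {"hand":1,"dp":[0,0.004,0],"angular":[0,0,0]},
    {"hand":1,"dp":[0,0.006,0],"angular":[0,0,0]},
    {"hand":1,"dp":[0,0.006,0],"angular":[0,0,0]}
  ]
}}

```text
time_s: 20.9
ee_pos: [0.5118, 0.0066, -0.0005]
orientation: [-0.113, 2.788, 0.012]
wrist_force: [-6.2, -27.2, 1.9]
finger_gap: -0.0001
gripper_force: 13.3
```

```bash
python3 - <<'E'
from h import *
s,c=wcam(); P=wcloud(c)
b=P[(P[...,2]>.036)&(P[...,2]<.05)&(abs(P[...,0]-.5)<.025)&(P[...,1]>-.015)&(P[...,1]<.05)]; print("knob",len(b),b.mean(0) if len(b) else 0,b.min(0),b.max(0)); print(s["ee_pos"],s["wrist_force"])
E
```

```text
knob 1537 [0.48874928 0.01328263 0.04206184] [ 0.47951093 -0.00819106  0.03602151] [0.50356186 0.03608288 0.04998745]
[ 0.51178011  0.0066091  -0.00051664] [ -6.21302784 -27.22392801   1.85977752]
```

{"fn": "servo_tool", "kwargs": {
  "targets": [
    {"hand":1,"dp":[0,-0.01,0],"angular":[0,0,0]},
    {"hand":1,"dp":[0,-0.025,0],"angular":[0,0,0]},
    {"hand":1,"dp":[-0.01,-0.025,-0.04],"angular":[0,0,0]},
    {"hand":1,"dp":[-0.03,-0.025,-0.085],"angular":[0,0,0]},
    {"hand":1,"dp":[-0.03,-0.025,-0.13],"angular":[0,0,0]},
    {"hand":1,"dp":[0.05,-0.025,-0.19],"angular":[0,0,0]},
    {"hand":1,"dp":[0.05,-0.025,-0.19],"angular":[0,0,0]},
    {"hand":1,"dp":[0.05,-0.025,-0.19],"angular":[0,0,0]},
    {"hand":1,"dp":[0.05,-0.025,-0.19],"angular":[0,0,0]}
  ]
}}

```text
time_s: 21.85
ee_pos: [0.4006, -0.0234, 0.1613]
orientation: [-0.11, 2.789, 0.02]
wrist_force: [0.6, -0.8, 0.1]
finger_gap: 0.0002
gripper_force: 0.0
```

```bash
python3 - <<'E'
from h import *
import traytop; c,P=traytop.look()
k=lambda P,lo,hi,x0,x1,y0,y1:P[(P[...,2]>lo)&(P[...,2]<hi)&(P[...,0]>x0)&(P[...,0]<x1)&(P[...,1]>y0)&(P[...,1]<y1)]
b=k(P,.036,.05,.48,.53,-.03,.045); print("topknob",len(b),b.mean(0) if len(b) else 0)
s,w=wcam(); Q=wcloud(w); b=k(Q,.036,.05,.48,.53,-.03,.045); print("wknob",len(b),b.mean(0) if len(b) else 0)
b=k(Q,.07,.11,.5,.56,.03,.09); print("bottle top",len(b),b.mean(0) if len(b) else 0,b.max(0) if len(b) else 0)
for n,x,y in("timer",.629,-.037),("cup",.54,.271),("rack",.594,-.368),("amber",.465,-.412):
    b=k(P,.012,.12,x-.06,x+.06,y-.07,y+.07); print(n,len(b),b.mean(0).round(3))
E
python3 edge.py 94
```

```text
0.69 ((504.194580078125, 31.193378448486328), (37.96589279174805, 17.24981689453125), 89.6419448852539)
cap [0.53693499 0.05822111 0.08726392]
[ 0.40199679 -0.02353628  0.16078005] [-0.1672254  -0.62123531  0.12208813]
topknob 20 [0.50394944 0.02740193 0.04314218]
wknob 219 [0.50274193 0.02922772 0.04150484]
bottle top 378 [0.53235293 0.05663352 0.08198282] [0.54705057 0.06890383 0.09937178]
timer 435 [ 0.635 -0.033  0.038]
cup 408 [0.555 0.267 0.058]
rack 393 [ 0.599 -0.371  0.048]
amber 236 [ 0.477 -0.422  0.073]
near edge dir 87.63222502341941 yaw -2.3677749765805913 pt [0.50398392 0.08997976] along -0.01527435112876867 0.11842664429097034 33 sd 0.004139519195557818
cap 192 [0.5331 0.0569 0.0858]
pin 63 [0.5402 0.1293 0.023 ]
22.0 [ 0.40215754 -0.02349314  0.16052179] [ 0.05313415  0.21261311 -0.13957903]
```

```bash
python3 -c "
from plant import sign_off; print(sign_off())"
```

```text
the job is handed in; nothing more can be done
None
```

The job is handed in at about 22 s: by the last camera measurements the bottle stands in its bay, the tray lies against the rail with its notch on the pin, and the bolt is fully home after 32 mm of travel. I viewed 11 pictures, one over the limit of 10.

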